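# Swap the empty eyelet cassette in the sloped rack

## Task

On the shoe repairer's bench, slide the keeper of the sloped cassette rack all the way back by its orange handle, draw out the empty red eyelet cassette and leave it standing upright in the middle of the green tray. Then set the full yellow cassette into the gap that is left, fully home between its blue neighbours, and slide the keeper all the way shut over the row again. Do not shift the blue cassettes, and leave the tin, the jar, the hammer and the shoe last where they are.

Things in the scene. Friction and masses are not known exactly. Their poses are not given: they have to be found in the camera images.
- cradle: Fixed grey trough. Origin: centre of its floor. z: square out of the floor, the way cassettes go in and out, leaning 30 degrees from vertical towards the robot; x: up the slope, away from the robot; y: along the row. Inside 70 (x) by 142 mm (y). Walls 5 mm thick: front and rear 28 mm high, ends 58 mm; keeper rails run from both ends back to x = 95 mm, 58 mm high.
- rack: The rack's grey foot, upright, carrying the trough 60 mm above its origin (centre of its underside). Five cassettes stand in the trough at a 28 mm pitch (trough y = -56, -28, 0, 28, 56 mm), 2 mm apart, no partitions, leaning on the front wall: origins near trough x = -3, z = 0 mm. The red one is in one of the three middle places.
- keeper (a joint): Slide of the steel keeper bar along trough +x (m): 0 shut, 0.045 fully back. About 2 N friction; stays where left. The bar is 12 mm wide (trough x = 20 to 32 mm when shut), 6 mm thick (z = 73 to 79 mm) and lies across the row 3 mm above the rear shoulders, blocking the cassettes; one not fully down blocks it.
- keeper_handle (a point): Grip point on the keeper's orange handle, a post 14 by 14 mm standing along trough z beyond the row's +y end (trough y = 101 mm). The point is on its axis, 14 mm below its top and 24 mm above the bar. Moves with the keeper.
- empty_cassette: The red cassette, empty (dark windows without eyelets). Same build as the full cassette; stands in the rack. Origin: centre of its underside; x = its 64 mm length (along the rack's slope), y = its 26 mm thickness (along the row), z = up through its grip tab.
- full_cassette: Yellow cassette, brass eyelets in its windows, about 160 g, standing loose on the bench. Body 64 (x) by 26 (y) by 70 mm (z), lower long edges rounded 5 mm; centred on top a grip tab 30 (x) by 12 (y), 36 mm tall; 106 mm in all. Grip the tab along x, near z = 95 mm (along y the other tabs are in the way). Origin: centre of underside, z up. Either way round about z is right.
- cassette_a: Blue cassette at the -y end of the row. Same build as the full cassette; stands in the rack. Origin: centre of its underside; x = its 64 mm length (along the rack's slope), y = its 26 mm thickness (along the row), z = up through its grip tab.
- cassette_b: Blue cassette in one of the three middle places. Same build as the full cassette; stands in the rack. Origin: centre of its underside; x = its 64 mm length (along the rack's slope), y = its 26 mm thickness (along the row), z = up through its grip tab.
- cassette_c: Blue cassette in one of the three middle places. Same build as the full cassette; stands in the rack. Origin: centre of its underside; x = its 64 mm length (along the rack's slope), y = its 26 mm thickness (along the row), z = up through its grip tab.
- cassette_d: Blue cassette at the +y end of the row. Same build as the full cassette; stands in the rack. Origin: centre of its underside; x = its 64 mm length (along the rack's slope), y = its 26 mm thickness (along the row), z = up through its grip tab.
- tray: Green open tray fixed on the bench, 140 (x) by 160 (y) by 30 mm, walls and floor 5 mm thick. Origin: centre of its underside; z up.
- polish_tin: Bystander: dark round tin, 72 mm across, 26 mm high. Origin: centre of its underside.
- glue_jar: Bystander: amber jar, 66 mm across, 90 mm high. Origin: centre of its underside.
- hammer: Bystander: hammer, 240 mm long, lying along its own x. Origin: near the middle, on the bench.
- shoe_last: Bystander: wooden shoe last, 210 mm long along its own x, 56 mm wide, 85 mm high. Origin: centre of its underside.
Not all that is in view belongs to the job. What is meant by the full_cassette is not turquoise, and is the smaller of those in its own colour.

How it is judged:
By the outcome, as a careful person would: the job done as asked, in the order asked, and still so for the second after the job is handed in, with the robot touching nothing.
It also fails if it takes over 69 s, if anything falls off the work surface, if the arm or the gripper's body presses on something with over 40 N, if the wrist force passes 120 N, or if a joint passes its speed limit or range.

## Robot

A 6-joint arm with a two-finger parallel gripper is mounted at the origin on the work surface. World frame = base frame: x ahead of the robot, y to its left, z up, the work surface at z = 0. Lengths are in m, angles in degrees, forces in N, time in s.
With the tool pointing down it reaches from about 0.3 to 0.75 m from the base axis. Payload 8.5 kg.
Tool frame: the origin (TCP) lies midway between the tips of the shut fingers; the grasp point (between the pads) lies 19 mm behind it (env.grip_depth is the distance from the TCP to the grasp point, in m); x points along the fingers, y is the direction in which the jaws open and shut, and the axes are right-handed (so a half turn about x gives the same grasp; the last joint's range is limited). The gripper opens to 85 mm and grips with 20 to 120 N. Pads are 22 mm wide; open, the fingers measure 114 mm over their backs; the gripper's body (76 mm by 85 mm) begins 54 mm behind the grasp point. The pads swing forward as they close: fully open they stand 13 mm farther back than shut.
Start: joints at [-82.523, 21.807, 74.336, -0, 83.858, -12.336], TCP at [0.186, -0.517, 0.231] pointing down, gripper open.
Joint ranges: [-178.18, 178.18], [-50.72, 133.34], [12.68, 142.11], [-81.47, 261.47], [9.98, 163.14], [-165.26, 165.26]. Speed limits (degrees/s): [136.94, 136.94, 180, 180, 180, 180].

## Interface

Orientations are given as a 3x3 rotation matrix whose columns are the frame's x, y, z axes.
In Python, from rig import env gives the robot as it stands.
- The arm moves only by the tool play_rows, never from a script. Its arguments are lists of equal length, an entry for each row: "travel": the shift along the world's x, y, z in cm, a list of three; "rotation": the turn, a rotation vector about the world's x, y, z in rad, a list of three; "claw": the finger opening in cm, from 0 to 8.54. A call has 1 to 12 rows; each row shifts and turns the pose as measured when the row begins; what a row does not reach is not made up. A row lasts 1/12 s, in which the tool goes at most 41.7 mm and 7.16 degrees, less where a joint would pass 70% of its speed; a pose out of reach is approached as far as the arm can. A call is refused whole if a number of a shift passes 4.17 or a number of a turn 0.125, either way. A call with a gripper value outside its range is refused whole. The fingers move at their own pace and stop on an object; "squeeze" is the grip in N (left out, the last holds). Time passes only in rows, so rows that do not move let the fingers close. It gives the time, the measured TCP pose, the force and the opening at its end, in the units of the state.
- env.observe(): the state, without advancing time (a new reading comes with each control period).
- env.get_image(name): name is "scene" or "side" or "wrist"; returns the picture (480x640x3 uint8, red, green, blue); there is no depth.
- env.camera_info(name): a dict with "vertical_fov" (degrees; the focal length in pixels is half the picture's height over the tangent of half this angle, whatever the lens; pixels are square), "cx", "cy" (the principal point, pixels), "eye" and "rotation" of the camera in the world. Camera axes: x right, y down, z forward; pixel columns grow to the right and rows downward; lengths in m; the calibration is good to about 2 mm. A picture is of the moment at which its call begins: read the wrist's pose just before it. camera_info takes no time and is no camera call; for the wrist camera it gives the pose at the moment of the call.
- env.close_job(): hands the job in, once; it reports no verdict.
The state is a dict: "time_s": time; "q": joint angles; "qvel": joint speeds; "joint_efforts": joint torques, N m; "position": TCP position; "tool_rot": TCP orientation; "ft_force": force on the tool from outside, world axes, zero at the start; "wrist_torque": the same for the moment, N m; "grip_width": finger opening in m.
Only numpy, scipy, OpenCV 4.12 (cv2) and the standard library are available. Lean on these libraries where they do the work, as an engineer would, in place of code of your own. Each camera call takes 0.05 s, during which the arm holds its last target.

## Working session

There is one attempt and no reset: what is moved stays moved. The work goes in short steps, Python scripts to look and compute and a tool call to move; the robot and the scene stay as the last step left them, time stands still between calls to the robot, and variables do not carry over. Pictures are saved under pics/ and viewed, and the job is handed in when it is done.

Besides the shell and the picture viewer there is one more tool, called after "Emit:" as a command line: name --argument value ..., lists and objects as JSON in quotes. play_rows: Moves the arm, as the interface text tells. Its arguments: {"type":"object","properties":{"travel":{"type":"array","items":{"type":"array","items":{"type":"number"}}},"rotation":{"type":"array","items":{"type":"array","items":{"type":"number"}}},"claw":{"type":"array","items":{"type":"number"}},"squeeze":{"type":"number"}},"required":["travel","rotation","claw"]}

```bash
mkdir -p pics; ls; python3 - <<'E'
from rig import env
import cv2,numpy as np
for n in ("scene","side","wrist"):
    im=env.get_image(n); cv2.imwrite(f"pics/{n}0.png",im[:,:,::-1])
    print(n,{k:(np.round(v,4).tolist() if not isinstance(v,str) else v) for k,v in env.camera_info(n).items()})
o=env.observe(); print(o)
E
```

```text
pics
scene {'vertical_fov': 53.0987, 'cx': 322.6086, 'cy': 243.9229, 'eye': [1.0003, 0.3648, 0.9702], 'rotation': [[-0.6205, 0.6509, -0.4374], [0.7841, 0.5057, -0.3598], [-0.013, -0.5662, -0.8242]]}
side {'vertical_fov': 44.6295, 'cx': 310.9575, 'cy': 240.2456, 'eye': [-0.027, 0.7143, 1.0937], 'rotation': [[-0.7845, -0.4584, 0.4176], [-0.62, 0.5722, -0.5367], [0.0071, -0.68, -0.7331]]}
wrist {'vertical_fov': 61.3608, 'cx': 319.3694, 'cy': 231.1273, 'eye': [0.2635, -0.4899, 0.3734], 'rotation': [[0.3399, -0.8924, -0.2968], [-0.9405, -0.3227, -0.1065], [-0.0007, 0.3153, -0.949]]}
{'time_s': 0.15, 'q': array([-8.25219339e+01,  2.18347892e+01,  7.43694012e+01, -1.89915631e-03,
        8.38581907e+01, -1.23356929e+01]), 'qvel': array([-0.01393916, -0.0282061 , -0.1741316 ,  0.13145747,  0.0595188 ,
       -0.04195102]), 'joint_efforts': array([ 2.45686701e-03, -4.48625565e+01, -2.31342512e+01, -1.40614707e-04,
        3.81095408e-03,  1.77047940e-05]), 'position': array([ 0.18639372, -0.51723876,  0.23086027]), 'tool_rot': array([[-1.74373767e-04,  3.38967112e-01, -9.40798207e-01],
       [ 1.07520566e-03, -9.40797614e-01, -3.38967098e-01],
       [-9.99999407e-01, -1.07065853e-03, -2.00408933e-04]]), 'ft_force': array([-0.55924948, -0.51313547, -0.30154263]), 'wrist_torque': array([0.06065961, 0.06939506, 0.0115028 ]), 'grip_width': 0.08518021331181104}
```

View pics/scene0.png

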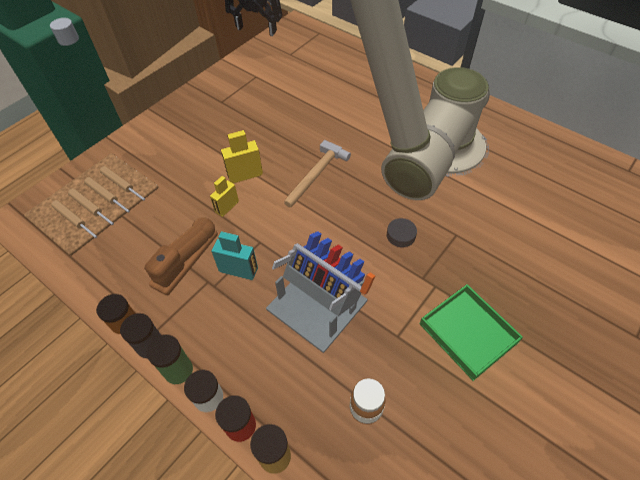

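View pics/side0.png

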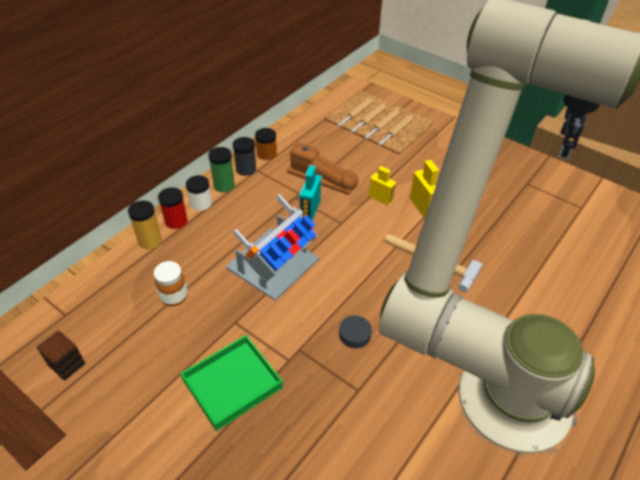

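View pics/wrist0.png

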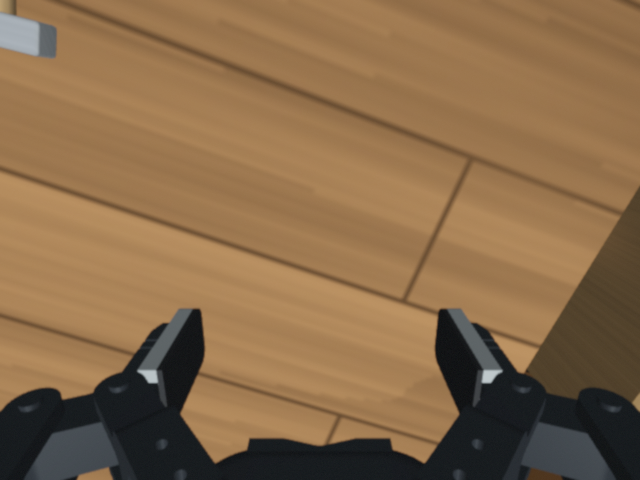

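The scene view shows the rack at about (318,285) with the orange handle at (370,281), the small yellow cassette at (224,196) next to a larger yellow decoy at (241,158), and the tray at (470,332). I'll zoom in on those and then measure.

```bash
cat > h.py <<'E'
import numpy as np,cv2
from rig import env
def cam(n,im=None):
    c=env.camera_info(n); f=240/np.tan(np.radians(c["vertical_fov"])/2)
    return dict(f=f,cx=c["cx"],cy=c["cy"],e=np.array(c["eye"]),R=np.array(c["rotation"]))
def ray(c,u,v):
    d=c["R"]@np.array([(u-c["cx"])/c["f"],(v-c["cy"])/c["f"],1.]); return c["e"],d/np.linalg.norm(d)
def onz(c,u,v,z):
    e,d=ray(c,u,v); return e+d*(z-e[2])/d[2]
def tri(l):
    A=np.zeros((3,3));b=np.zeros(3);
    for c,u,v in l:
        e,d=ray(c,u,v);P=np.eye(3)-np.outer(d,d);A+=P;b+=P@e
    p=np.linalg.solve(A,b)
    return p,[np.linalg.norm((np.eye(3)-np.outer(ray(c,u,v)[1],ray(c,u,v)[1]))@(p-c["e"]))*1e3 for c,u,v in l]
def proj(c,p):
    q=c["R"].T@(np.asarray(p)-c["e"]); return c["cx"]+c["f"]*q[0]/q[2],c["cy"]+c["f"]*q[1]/q[2]
E
python3 - <<'E'
import cv2
a=cv2.imread("pics/scene0.png");b=cv2.imread("pics/side0.png")
def z(im,x0,y0,w,h,k,n):cv2.imwrite(n,cv2.resize(im[y0:y0+h,x0:x0+w],None,fx=k,fy=k,interpolation=cv2.INTER_CUBIC))
z(a,255,220,130,130,4.6,"pics/c1.png")
z(b,220,185,110,115,5,"pics/c2.png")
z(a,200,120,80,100,5,"pics/c3.png")
z(b,355,150,90,80,6,"pics/c4.png")
E
```

```text
(no output)
```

View pics/c1.png

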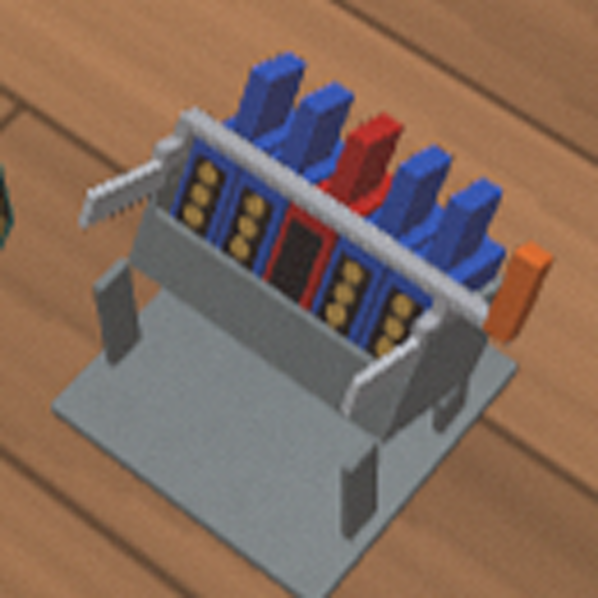

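View pics/c2.png

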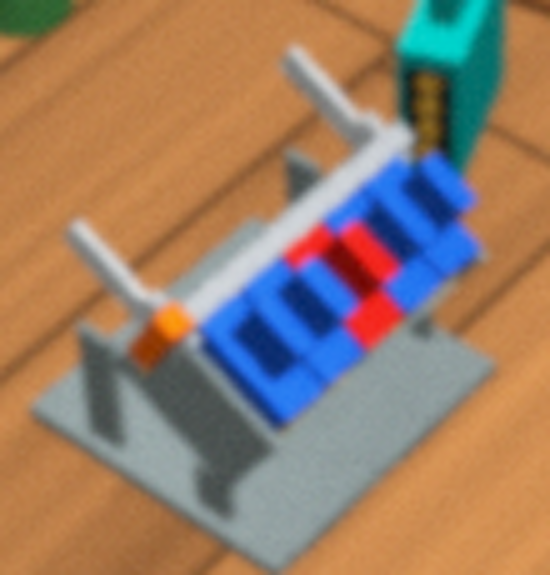

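View pics/c3.png

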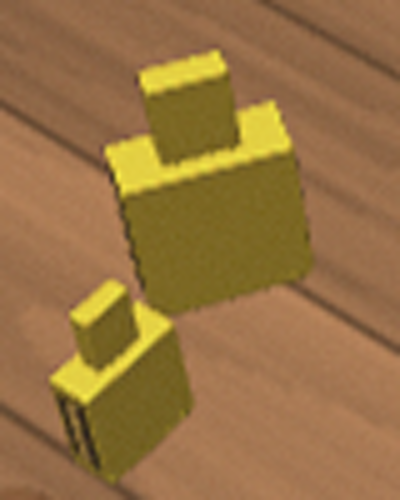

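View pics/c4.png

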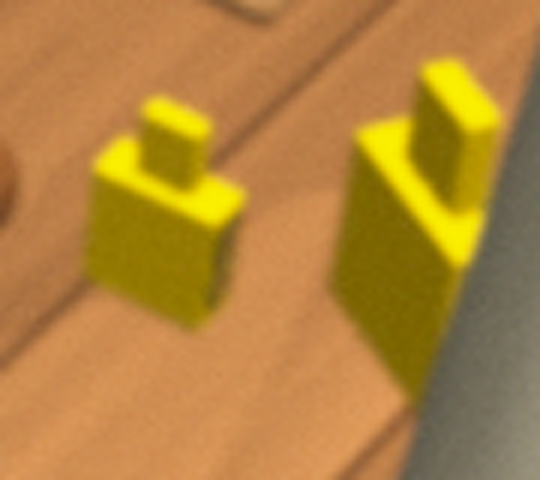

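```bash
python3 - <<'E'
from h import *
S=cam("scene");D=cam("side")
s=lambda X,Y:(255+(X+.5)/4.6-.5,220+(Y+.5)/4.6-.5)
d=lambda X,Y:(220+(X+.5)/5-.5,185+(Y+.5)/5-.5)
for n,a,b in [("L?",(52,410),(490,368)),("footright-",(517,368),(275,572)),("footfront",(318,598),(30,408)),
  ("handle top",(535,252),(175,322)),("keeperbar far end",(190,115),(405,130)),("keeper bar near",(483,310),(190,305)),("rail +y end",(348,400),(78,230)),("rail -y end",(85,215),(295,55))]:
    p,r=tri([(S,*s(*a)),(D,*d(*b))]); print(n,p.round(4),np.round(r,1))
s3=lambda X,Y:(200+(X+.5)/5-.5,120+(Y+.5)/5-.5)
d3=lambda X,Y:(355+(X+.5)/6-.5,150+(Y+.5)/6-.5)
# tab top centre, body corners
for n,a,b in [("small tab top c",(98,305),(177,120)),("sm sh corner L(scene)",(52,382),(95,165)),("sm sh corner R(scene)",(175,323),(245,195)),("big tab top c",(185,72),(460,95))]:
    p,r=tri([(S,*s3(*a)),(D,*d3(*b))]); print(n,p.round(4),np.round(r,1))
# tray
a=cv2.imread("pics/scene0.png");b=cv2.imread("pics/side0.png")
for nm,im,c in(("scene",a,S),("side",b,D)):
    h=cv2.cvtColor(im,cv2.COLOR_BGR2HSV);m=cv2.inRange(h,(50,120,60),(75,255,255));
    n,l,st,ce=cv2.connectedComponentsWithStats(m)
    if nm=="scene": ks=[k for k in range(1,n) if st[k,4]>500 and ce[k,0]>400]
    else: ks=[k for k in range(1,n) if st[k,4]>500 and ce[k,1]>300]
    for k in ks:
        pts=np.argwhere(l==k)[:,::-1].astype(np.float32)
        hull=cv2.convexHull(pts); q=cv2.approxPolyDP(hull,6,True)[:,0]
        print(nm,st[k],ce[k].round(1))
        for u,v in q: print(u,v,onz(c,u,v,0.03).round(4),onz(c,u,v,0.0).round(4))
E
```

```text
L? [ 0.6389 -0.1476 -0.1768] [21.4 21.4]
footright- [0.5448 0.1157 0.0029] [0.8 0.8]
footfront [0.7005 0.1152 0.0071] [0.8 0.8]
handle top [0.5755 0.1341 0.1721] [0.1 0.1]
keeperbar far end [ 0.5943 -0.0425  0.1387] [1.1 1.1]
keeper bar near [0.5944 0.1165 0.1459] [9.3 9.3]
rail +y end [0.6658 0.1038 0.143 ] [1.9 1.9]
rail -y end [ 0.6648 -0.0445  0.1425] [2.7 2.7]
small tab top c [ 0.5459 -0.3297  0.0999] [0.6 0.6]
sm sh corner L(scene) [ 0.5804 -0.3307  0.0631] [7.4 7.4]
sm sh corner R(scene) [ 0.5105 -0.3251  0.0701] [9.3 9.3]
big tab top c [ 0.4351 -0.3679  0.1473] [0.4 0.4]
scene [ 421  285  101   95 4505] [471.3 331.5]
521.0 338.0 [0.4343 0.4279 0.03  ] [0.4162 0.4299 0.    ]
472.0 379.0 [0.5744 0.3898 0.03  ] [0.5608 0.3906 0.    ]
421.0 321.0 [0.529  0.2439 0.03  ] [0.5139 0.24   0.    ]
467.0 285.0 [0.3908 0.2781 0.03  ] [0.3713 0.2753 0.    ]
side [ 181  336  101   94 5238] [231.4 381.4]
281.0 388.0 [0.3748 0.2909 0.03  ] [0.3861 0.2789 0.    ]
216.0 429.0 [0.4158 0.434  0.03  ] [0.4283 0.4261 0.    ]
181.0 373.0 [0.5567 0.3924 0.03  ] [0.5732 0.3833 0.    ]
246.0 336.0 [0.5137 0.2434 0.03  ] [0.529  0.2302 0.    ]
```

```bash
cat >> h.py <<'E'
from scipy.spatial.transform import Rotation as Ro
RT=np.array([[.5,.8660254,0],[0,0,-1],[-.8660254,.5,0]])  # trough-aligned tool
def Rdown(a):  # tool down, jaw axis at angle a (deg) from world x
    c,s=np.cos(np.radians(a)),np.sin(np.radians(a)); y=np.array([c,s,0]);x=np.array([0,0,-1.]);return np.column_stack([x,y,np.cross(x,y)])
def plan(p,R,n=None):
    o=env.observe();dp=(np.array(p)-o["position"])*100;rv=Ro.from_matrix(R@o["tool_rot"].T).as_rotvec()
    n=n or int(max(np.ceil(np.linalg.norm(dp)/4.1),np.ceil(np.linalg.norm(rv)/.124)))
    print("n",n,"dp cm",dp.round(2),"rv",rv.round(4),"| per row",(dp/n).round(3).tolist(),(rv/n).round(4).tolist(),"t",round(o["time_s"],2),"F",o["ft_force"].round(1),"w",round(o["grip_width"]*1e3,1))
E
python3 - <<'E'
from h import *
S=cam("scene");D=cam("side")
s3=lambda X,Y:(200+(X+.5)/5-.5,120+(Y+.5)/5-.5)
d3=lambda X,Y:(355+(X+.5)/6-.5,150+(Y+.5)/6-.5)
for z,l in ((.07,[(52,382),(85,405),(175,323),(145,302)]),(.106,[(72,320),(83,340),(133,300),(120,280)])):
    for a in l: print("sc",z,onz(S,*s3(*a),z).round(4))
for z,l in ((.07,[(95,165),(130,138),(245,195),(215,228)]),(.106,[(140,115),(155,97),(213,125),(200,140)])):
    for a in l: print("sd",z,onz(D,*d3(*a),z).round(4))
E
```

```text
sc 0.07 [ 0.5802 -0.3346  0.07  ]
sc 0.07 [ 0.5806 -0.3113  0.07  ]
sc 0.07 [ 0.5155 -0.3137  0.07  ]
sc 0.07 [ 0.5147 -0.3355  0.07  ]
sc 0.106 [ 0.5639 -0.3271  0.106 ]
sc 0.106 [ 0.5696 -0.3138  0.106 ]
sc 0.106 [ 0.5368 -0.313   0.106 ]
sc 0.106 [ 0.5314 -0.3272  0.106 ]
sd 0.07 [ 0.5747 -0.3135  0.07  ]
sd 0.07 [ 0.5729 -0.3384  0.07  ]
sd 0.07 [ 0.512  -0.3383  0.07  ]
sd 0.07 [ 0.5105 -0.3119  0.07  ]
sd 0.106 [ 0.5569 -0.3168  0.106 ]
sd 0.106 [ 0.5586 -0.331   0.106 ]
sd 0.106 [ 0.5286 -0.3311  0.106 ]
sd 0.106 [ 0.5275 -0.3192  0.106 ]
```

```bash
python3 - <<'E'
from h import *
plan([.546,-.324,.206],Rdown(0))
E
```

```text
n 10 dp cm [35.96 19.32 -2.49] rv [-8.000e-04 -8.000e-04  1.225e+00] | per row [3.596, 1.932, -0.249] [-0.0001, -0.0001, 0.1225] t 0.15 F [-0.6 -0.5 -0.3] w 85.2
```

Emit:
play_rows --travel '[[3.4, 1.8, 0], [3.4, 1.8, 0], [3.4, 1.8, 0], [3.4, 1.8, 0], [3.4, 1.8, 0], [3.4, 1.8, 0], [3.4, 1.8, 0], [3.4, 1.8, 0], [3.4, 1.8, 0], [3.4, 1.8, -0.8], [2, 1.3, -0.8]]' --rotation '[[0, 0, 0.12], [0, 0, 0.12], [0, 0, 0.12], [0, 0, 0.12], [0, 0, 0.12], [0, 0, 0.12], [0, 0, 0.12], [0, 0, 0.12], [0, 0, 0.12], [0, 0, 0.12], [0, 0, 0.03]]' --claw '[8.5, 8.5, 8.5, 8.5, 8.5, 8.5, 8.5, 8.5, 8.5, 8.5, 6]'

```text
time_s: 1.07
position: [0.5564, -0.3153, 0.2127]
tool_rot: [[-0.003, 0.999, 0.049], [-0.001, 0.049, -0.999], [-1.0, -0.003, 0.001]]
ft_force: [0.3, -0.4, -0.5]
grip_width: 0.0751
```

```bash
python3 - <<'E'
from h import *
plan([.546,-.324,.206],Rdown(0))
E
```

```text
n 1 dp cm [-1.04 -0.87 -0.67] rv [ 0.0009 -0.0032 -0.0495] | per row [-1.036, -0.869, -0.675] [0.0009, -0.0032, -0.0495] t 1.07 F [ 0.3 -0.4 -0.5] w 75.1
```

Emit:
play_rows --travel '[[-1.0, -0.9, -0.7], [0, 0, 0]]' --rotation '[[0, 0, -0.05], [0, 0, 0]]' --claw '[6, 6]'

```text
time_s: 1.23
position: [0.5504, -0.3196, 0.2025]
tool_rot: [[-0.005, 1.0, 0.008], [0.002, 0.008, -1.0], [-1.0, -0.005, -0.002]]
ft_force: [-0.3, -0.2, 0.4]
grip_width: 0.0601
```

```bash
python3 - <<'E'
from h import *
plan([.546,-.324,.206],Rdown(0))
im=env.get_image("wrist");cv2.imwrite("pics/wy1.png",im[:,:,::-1])
import pickle;pickle.dump((cam("wrist"),env.observe()),open("wy1.pkl","wb"))
E
```

```text
n 1 dp cm [-0.44 -0.44  0.35] rv [-0.0023 -0.0053 -0.0082] | per row [-0.437, -0.436, 0.351] [-0.0023, -0.0053, -0.0082] t 1.23 F [-0.3 -0.2  0.4] w 60.1
```

View pics/wy1.png

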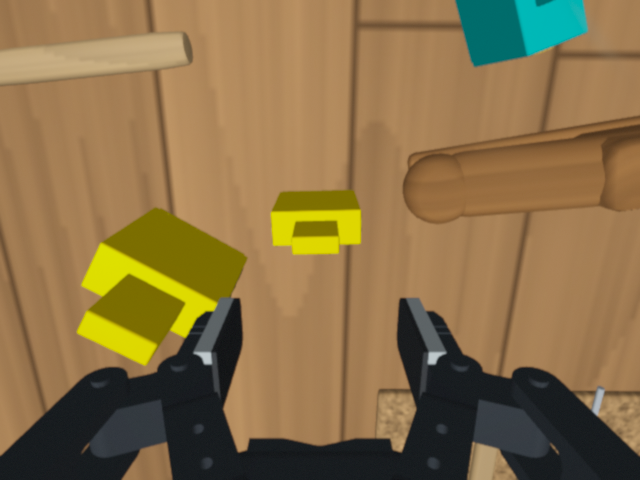

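```bash
cat >> h.py <<'E'
import pickle
def shot(name):
    o=env.observe();c=cam("wrist");im=env.get_image("wrist");cv2.imwrite(f"pics/{name}.png",im[:,:,::-1]);pickle.dump((c,o),open(name+".pkl","wb"));return c,o,im
def load(name):
    c,o=pickle.load(open(name+".pkl","rb"));return c,o,cv2.imread(f"pics/{name}.png")[:,:,::-1]
def crop(im,x0,y0,w,h,k,name): cv2.imwrite(f"pics/{name}.png",cv2.resize(np.ascontiguousarray(im[y0:y0+h,x0:x0+w,::-1]),None,fx=k,fy=k,interpolation=cv2.INTER_CUBIC))
E
python3 - <<'E'
from h import *
c,o,im=load("wy1")
crop(im,260,180,110,85,7,"wy1c")
m=(cv2.cvtColor(im,cv2.COLOR_RGB2GRAY)).astype(float)
E
```

```text
(no output)
```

View pics/wy1c.png

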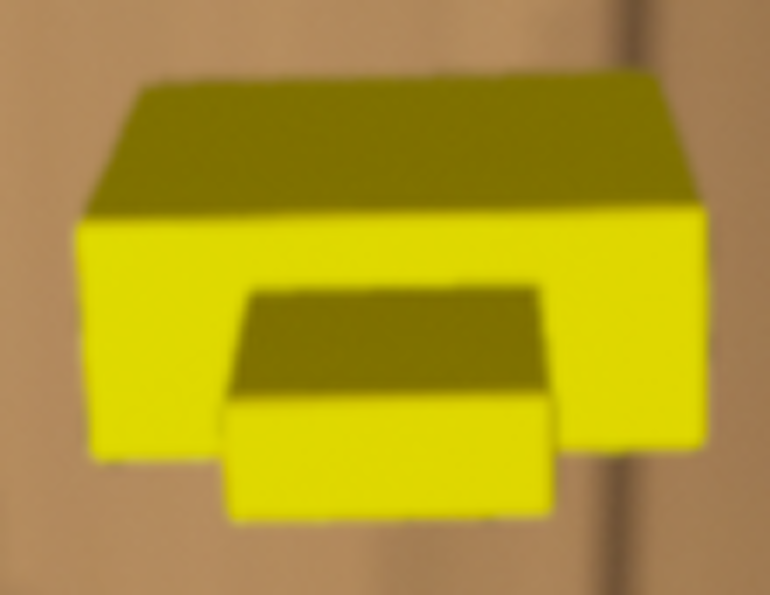

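```bash
python3 - <<'E'
from h import *
c,o,im=load("wy1")
s=lambda X,Y:(260+(X+.5)/7-.5,180+(Y+.5)/7-.5)
def rep(l,z):
    P=np.array([onz(c,*s(*a),z) for a in l]);print(P[:,:2].round(4).tolist(),"c",P.mean(0).round(4));print(" len",np.round([np.linalg.norm(P[i]-P[i-1])*1e3 for i in range(4)],1),"yaw",[round(np.degrees(np.arctan2(*(P[b]-P[a])[[1,0]])),2) for a,b in((0,1),(3,2))])
rep([(228,401),(551,393),(551,515),(232,521)],.106)
rep([(78,221),(706,206),(706,446),(95,462)],.070)
E
```

```text
[[0.5345, -0.3214], [0.5634, -0.3203], [0.5638, -0.332], [0.5348, -0.333]] c [ 0.5491 -0.3267  0.106 ]
 len [11.5 29.  11.7 29. ] yaw [np.float64(2.23), np.float64(1.9)]
[[0.517, -0.3149], [0.5803, -0.3125], [0.5814, -0.3382], [0.5181, -0.3408]] c [ 0.5492 -0.3266  0.07  ]
 len [26.  63.4 25.7 63.4] yaw [np.float64(2.13), np.float64(2.34)]
```

```bash
python3 - <<'E'
from h import *
plan([.506,.032,.237],RT)
E
```

```text
n 9 dp cm [-4.5  35.09  3.37] rv [ 1.000e-04 -5.275e-01 -1.090e-02] | per row [-0.5, 3.899, 0.375] [0.0, -0.0586, -0.0012] t 1.28 F [-0.4  0.9 -0.2] w 60.1
```

Emit:
play_rows --travel '[[-0.4, 2, 1.5], [-0.5, 4, 1.5], [-0.5, 4, 0.5], [-0.5, 4, 0.1], [-0.5, 4, 0.1], [-0.5, 4, 0.1], [-0.5, 4, 0], [-0.5, 4, 0], [-0.5, 3, 0], [-0.3, 1, 0], [0, 0, 0]]' --rotation '[[0, -0.05, 0], [0, -0.055, 0], [0, -0.055, 0], [0, -0.055, 0], [0, -0.055, 0], [0, -0.055, 0], [0, -0.055, 0], [0, -0.055, 0], [0, -0.05, 0], [0, -0.04, -0.01], [0, 0, 0]]' --claw '[6, 6, 6, 6, 6, 6, 6, 6, 6, 6, 6]'

```text
time_s: 2.2
position: [0.4962, 0.0296, 0.2469]
tool_rot: [[0.527, 0.85, -0.003], [-0.001, -0.003, -1.0], [-0.85, 0.527, -0.001]]
ft_force: [0.2, -0.6, 1.0]
grip_width: 0.0603
```

```bash
python3 - <<'E'
from h import *
plan([.506,.032,.237],RT)
shot("wr1")
E
```

```text
n 1 dp cm [ 0.98  0.24 -0.99] rv [-0.0005  0.0312  0.0035] | per row [0.975, 0.241, -0.99] [-0.0005, 0.0312, 0.0035] t 2.2 F [ 0.2 -0.6  1. ] w 60.3
```

View pics/wr1.png

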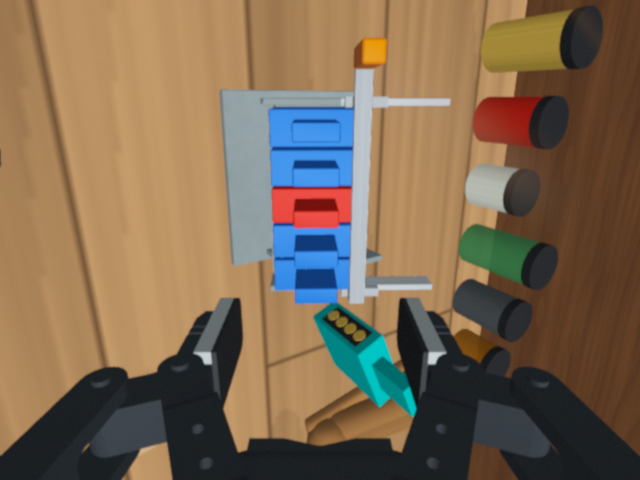

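```bash
python3 - <<'E'
from h import *
c,o,im=load("wr1")
crop(im,255,25,150,115,5,"wr1a")
crop(im,255,135,150,115,5,"wr1b")
crop(im,255,215,150,115,5,"wr1c")
E
```

```text
(no output)
```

View pics/wr1a.png

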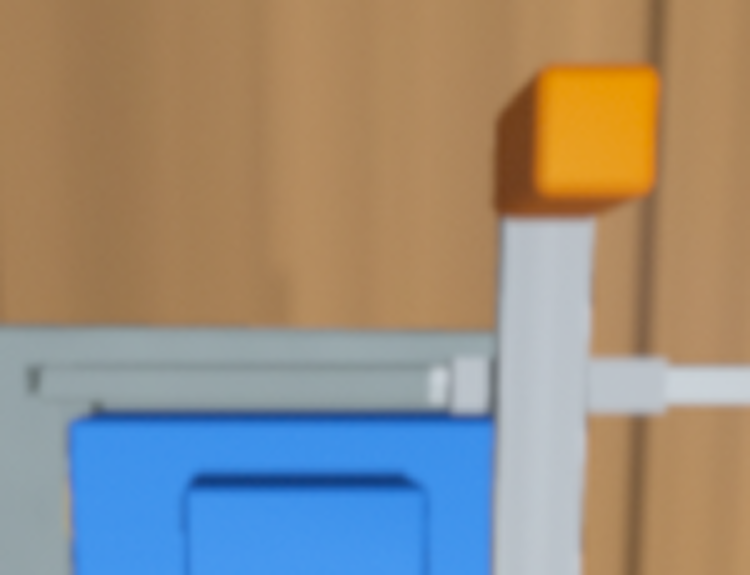

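View pics/wr1b.png

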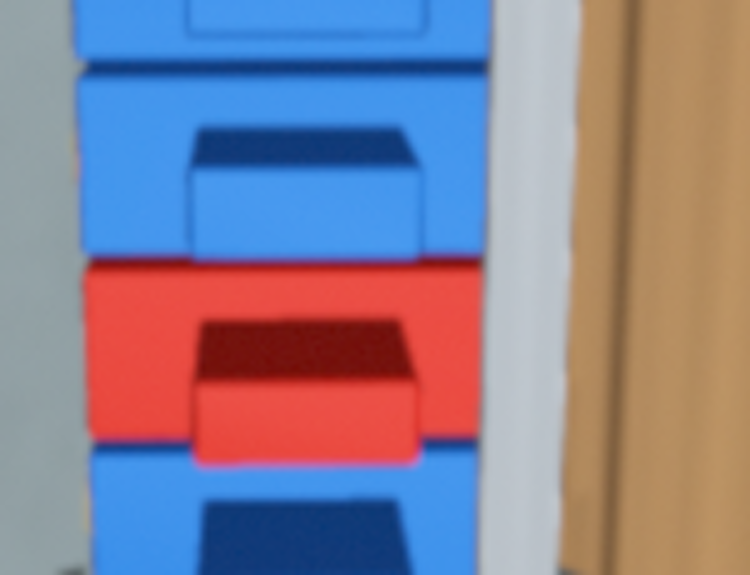

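View pics/wr1c.png

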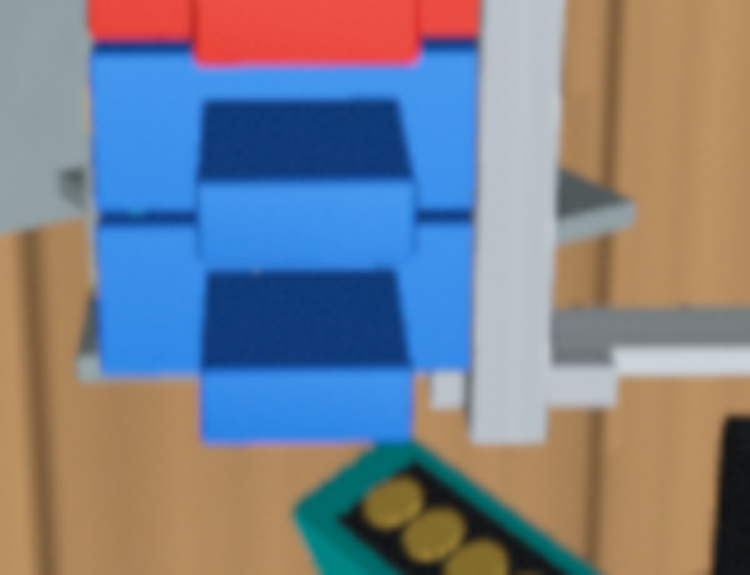

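```bash
cat > pnp.py <<'E'
from h import *
def solve(c,ob,im_):
    K=np.array([[c["f"],0,c["cx"]],[0,c["f"],c["cy"]],[0,0,1]])
    ob=np.array(ob,float);im_=np.array(im_,float)
    ok,r,t=cv2.solvePnP(ob,im_,K,None,flags=cv2.SOLVEPNP_SQPNP)
    r,t=cv2.solvePnPRefineLM(ob,im_,K,None,r,t)
    e=cv2.projectPoints(ob,r,t,K,None)[0][:,0]-im_
    R=c["R"]@cv2.Rodrigues(r)[0];p=c["R"]@t[:,0]+c["e"]
    return p,R,e
E
python3 - <<'E'
from pnp import *
c,o,im=load("wr1")
A=lambda X,Y:(255+(X+.5)/5-.5,25+(Y+.5)/5-.5)
B=lambda X,Y:(255+(X+.5)/5-.5,135+(Y+.5)/5-.5)
C=lambda X,Y:(255+(X+.5)/5-.5,215+(Y+.5)/5-.5)
L=[((-18,62,106),A(188,486)),((12,62,106),A(426,486)),((-18,50,106),B(187,36)),((12,50,106),B(428,36)),
((-18,34,106),B(190,167)),((12,34,106),B(421,167)),((-18,22,106),B(190,260)),((12,22,106),B(421,260)),
((-18,6,106),B(194,380)),((12,6,106),B(420,380)),((-18,-6,106),B(195,465)),((12,-6,106),B(419,465)),
((-18,-22,106),C(198,180)),((12,-22,106),C(413,180)),
((-18,-50,106),C(201,367)),((12,-50,106),C(412,367)),((-18,-62,106),C(203,442)),((12,-62,106),C(411,442)),
((-35,69,70),A(70,420)),((-35,41,70),B(78,75)),((-35,15,70),B(85,255)),((-35,13,70),B(85,270)),((-35,-13,70),B(92,438)),((-35,-69,70),C(101,372))]
p,R,e=solve(c,[np.array(a)/1e3 for a,_ in L],[b for _,b in L])
print(p.round(4));print(R.round(4));print(e.round(1).tolist())
print("euler zyx",Ro.from_matrix(R).as_euler("ZYX",degrees=True).round(2))
for h in(.114,.117):
  for q,xy in (((537,68),(19,108)),((657,66),(33,108)),((655,195),(33,94)),((535,195),(19,94))):
    E_,d=ray(c,*A(*q)); n=R[:,2]; s=(h-n@(E_-p))/(n@d); print(h,xy,(R.T@(E_+s*d-p)*1e3).round(1))
E
```

```text
[0.6115 0.0333 0.0591]
[[ 8.617e-01  6.300e-03 -5.073e-01]
 [-5.500e-03  1.000e+00  3.200e-03]
 [ 5.073e-01  1.000e-04  8.618e-01]]
[[-0.7, 0.3], [0.6, 0.4], [-0.2, 0.3], [-0.2, 0.4], [-0.3, -0.2], [0.7, -0.2], [0.0, -0.1], [0.4, -0.2], [-0.4, -0.1], [0.1, -0.3], [-0.3, 0.3], [0.0, 0.1], [-0.5, -0.2], [0.8, -0.4], [-0.4, -0.2], [0.3, -0.5], [-0.5, 0.2], [0.2, -0.1], [0.3, 0.0], [0.1, 0.1], [-0.1, 0.0], [0.0, -0.3], [-0.2, 0.0], [0.3, 0.4]]
euler zyx [ -0.37 -30.49   0.  ]
0.114 (19, 108) [ 22.6 108.  114. ]
0.114 (33, 108) [ 36.1 108.3 114. ]
0.114 (33, 94) [ 36.6  94.9 114. ]
0.114 (19, 94) [ 22.9  94.8 114. ]
0.117 (19, 108) [ 22.3 107.6 117. ]
0.117 (33, 108) [ 35.6 107.9 117. ]
0.117 (33, 94) [ 36.1  94.7 117. ]
0.117 (19, 94) [ 22.5  94.6 117. ]
```

```bash
cat >> h.py <<'E'
RC=Ro.from_euler("ZYX",[-.4,-30,0],degrees=True).as_matrix()   # trough frame
PC=np.array([.6115,.0333,.0595])
RTY=np.column_stack([-RC[:,2],RC[:,0],-RC[:,1]])
def tr(x,y,z): return PC+RC@np.array([x,y,z])/1e3
def where():
    o=env.observe();print("trough",(RC.T@(o["position"]-PC)*1e3).round(1),"rv err deg",np.degrees(Ro.from_matrix(RTY@o["tool_rot"].T).as_rotvec()).round(2),"F trough",(RC.T@o["ft_force"]).round(1),"w",round(o["grip_width"]*1e3,1),"t",round(o["time_s"],2))
E
python3 - <<'E'
from h import *
plan(tr(29,101,150),RTY)
plan(tr(29,101,83),RTY)
where()
E
```

```text
n 4 dp cm [ 6.53 10.6  -4.34] rv [ 0.0001  0.0305 -0.0034] | per row [1.632, 2.65, -1.085] [0.0, 0.0076, -0.0008] t 2.25 F [ 0.2 -0.2 -0.7] w 60.2
n 5 dp cm [  9.88  10.58 -10.14] rv [ 0.0001  0.0305 -0.0034] | per row [1.975, 2.116, -2.028] [0.0, 0.0061, -0.0007] t 2.25 F [ 0.2 -0.2 -0.7] w 60.2
trough [ -5.2  -5.5 219.8] rv err deg [ 0.01  1.75 -0.19] F trough [-0.2 -0.2 -0.7] w 60.2 t 2.25
```

Emit:
play_rows --travel '[[1.6, 2.6, -1.0], [1.6, 2.6, -1.0], [1.6, 2.6, -1.0], [1.4, 2.2, -1.0], [0, 0, 0]]' --rotation '[[0, 0.008, 0], [0, 0.008, 0], [0, 0.008, 0], [0, 0.006, -0.003], [0, 0, 0]]' --claw '[6, 6, 6, 6, 6]'

```text
time_s: 2.67
position: [0.5663, 0.125, 0.2101]
tool_rot: [[0.504, 0.864, -0.017], [-0.013, -0.012, -1.0], [-0.864, 0.504, 0.005]]
ft_force: [-1.1, 0.0, -0.5]
grip_width: 0.0599
```

```bash
python3 - <<'E'
from h import *
where();plan(tr(29,101,83),RTY,4)
E
```

```text
trough [ 35.6  91.4 153.3] rv err deg [0.3  0.26 0.6 ] F trough [-1.2  0.   0.1] w 59.9 t 2.67
n 4 dp cm [ 2.95  0.94 -6.42] rv [0.0053 0.0046 0.0105] | per row [0.738, 0.236, -1.605] [0.0013, 0.0011, 0.0026] t 2.67 F [-1.1  0.  -0.5] w 59.9
```

Emit:
play_rows --travel '[[0.4, 0.9, -1.0], [0.7, 0, -1.6], [0.8, 0, -1.6], [0.8, 0, -1.5], [0.2, 0, -0.4], [0, 0, 0]]' --rotation '[[0.005, 0.004, 0.01], [0, 0, 0], [0, 0, 0], [0, 0, 0], [0, 0, 0], [0, 0, 0]]' --claw '[6, 6, 6, 6, 5, 4]'

```text
time_s: 3.17
position: [0.6028, 0.1268, 0.1487]
tool_rot: [[0.5, 0.866, -0.012], [-0.01, -0.008, -1.0], [-0.866, 0.5, 0.004]]
ft_force: [-0.3, -1.0, -0.6]
grip_width: 0.0404
```

```bash
python3 - <<'E'
from h import *
where();plan(tr(29,101,83),RTY,1)
E
```

```text
trough [36.5 93.4 81.9] rv err deg [0.26 0.01 0.3 ] F trough [-0.6 -1.  -0.4] w 40.4 t 3.17
n 1 dp cm [-0.7   0.76 -0.29] rv [0.0045 0.0002 0.0052] | per row [-0.7, 0.763, -0.286] [0.0045, 0.0002, 0.0052] t 3.17 F [-0.3 -1.  -0.6] w 40.4
```

Emit:
play_rows --travel '[[-0.7, 0.7, -0.2], [-0.2, 0.3, 0], [0, 0, 0]]' --rotation '[[0, 0, 0.005], [0, 0, 0], [0, 0, 0]]' --claw '[4, 4, 4]'

```text
time_s: 3.42
position: [0.5938, 0.1353, 0.1486]
tool_rot: [[0.501, 0.865, -0.01], [-0.009, -0.006, -1.0], [-0.865, 0.501, 0.005]]
ft_force: [-0.6, -0.1, 0.3]
grip_width: 0.0399
```

```bash
python3 - <<'E'
from h import *
where();plan(tr(29,101,83),RTY,1);shot("wh1")
E
```

```text
trough [ 28.6 101.9  86.4] rv err deg [0.29 0.09 0.16] F trough [-0.3 -0.2  0.6] w 39.9 t 3.42
n 1 dp cm [ 0.21 -0.09 -0.27] rv [0.0051 0.0015 0.0028] | per row [0.206, -0.09, -0.272] [0.0051, 0.0015, 0.0028] t 3.42 F [-0.6 -0.1  0.3] w 39.9
```

View pics/wh1.png

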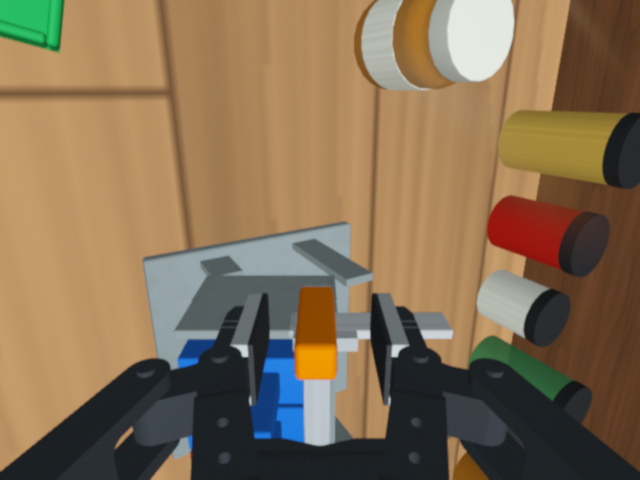

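Emit:
play_rows --travel '[[0, 0, -0.2], [0, 0, 0], [0, 0, 0], [0, 0, 0], [0, 0, 0], [0, 0, 0]]' --rotation '[[0.005, 0.0015, 0.003], [0, 0, 0], [0, 0, 0], [0, 0, 0], [0, 0, 0], [0, 0, 0]]' --claw '[2, 0, 0, 0, 0, 0]' --squeeze 40

```text
time_s: 3.97
position: [0.5936, 0.1357, 0.1482]
tool_rot: [[0.502, 0.865, -0.005], [-0.002, -0.005, -1.0], [-0.865, 0.502, -0.001]]
ft_force: [0.8, -0.2, 0.1]
grip_width: 0.0135
```

```bash
python3 - <<'E'
from h import *
where()
E
```

```text
trough [ 28.2 102.3  86.1] rv err deg [-0.03  0.12 -0.1 ] F trough [ 0.7 -0.2 -0.3] w 13.5 t 3.97
```

Emit:
play_rows --travel '[[0.52, 0, 0.3], [0.52, 0, 0.3], [0.52, 0, 0.3], [0.52, 0, 0.3], [0.52, 0, 0.3], [0.52, 0, 0.3], [0.52, -0.01, 0.3], [0.35, 0, 0.2], [0.35, 0, 0.2], [0, 0, 0]]' --rotation '[[0, 0, 0], [0, 0, 0], [0, 0, 0], [0, 0, 0], [0, 0, 0], [0, 0, 0], [0, 0, 0], [0, 0, 0], [0, 0, 0], [0, 0, 0]]' --claw '[0, 0, 0, 0, 0, 0, 0, 0, 0, 0]'

```text
time_s: 4.8
position: [0.6283, 0.1355, 0.1683]
tool_rot: [[0.47, 0.882, -0.004], [-0.004, -0.002, -1.0], [-0.882, 0.47, 0.003]]
ft_force: [2.3, -1.0, -3.1]
grip_width: 0.0132
```

```bash
python3 - <<'E'
from h import *
where()
E
```

```text
trough [ 68.3 102.3  86.2] rv err deg [ 0.14 -1.94 -0.16] F trough [ 0.5 -1.  -3.8] w 13.2 t 4.8
```

Emit:
play_rows --travel '[[0.3, 0, 0.15], [0.4, 0, 0.2], [0.4, 0, 0.2], [0.4, 0, 0.2], [0, 0, 0]]' --rotation '[[0, -0.02, 0], [0, -0.01, 0], [0, 0, 0], [0, 0, 0], [0, 0, 0]]' --claw '[0, 0, 0, 0, 0]'

```text
time_s: 5.22
position: [0.6281, 0.1355, 0.1682]
tool_rot: [[0.461, 0.888, -0.002], [-0.007, 0.001, -1.0], [-0.888, 0.461, 0.007]]
ft_force: [4.6, -0.7, -4.2]
grip_width: 0.0132
```

```bash
python3 - <<'E'
from h import *
where()
E
```

```text
trough [ 68.1 102.3  86.2] rv err deg [ 0.37 -2.57 -0.26] F trough [ 1.9 -0.7 -5.9] w 13.2 t 5.22
```

```bash
python3 - <<'E'
from h import *
o=env.observe();print(o["q"].round(2),o["joint_efforts"].round(1),o["wrist_torque"].round(2))
shot("wh2");im=env.get_image("scene");crop(im,255,200,160,150,4,"sc2")
E
```

```text
[ 2.21 24.61 86.35 -2.13 41.66  3.49] [  1.4 -46.3 -19.9   0.2   1.   -0. ] [-0.1  -1.96 -0.04]
```

View pics/sc2.png

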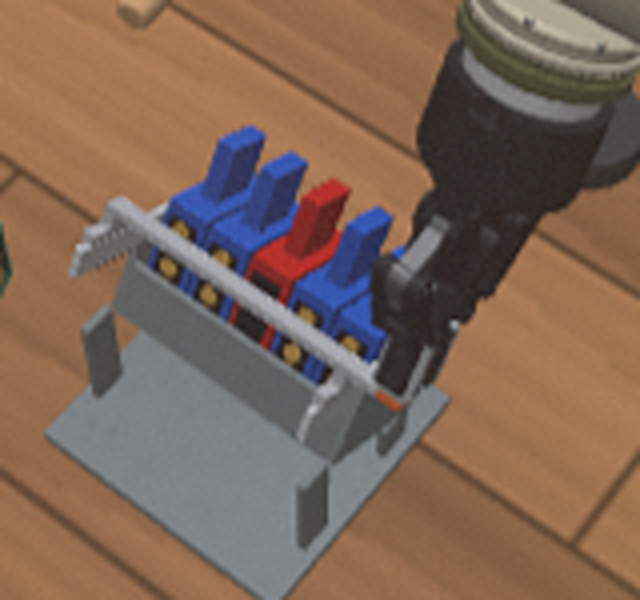

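View pics/wh2.png

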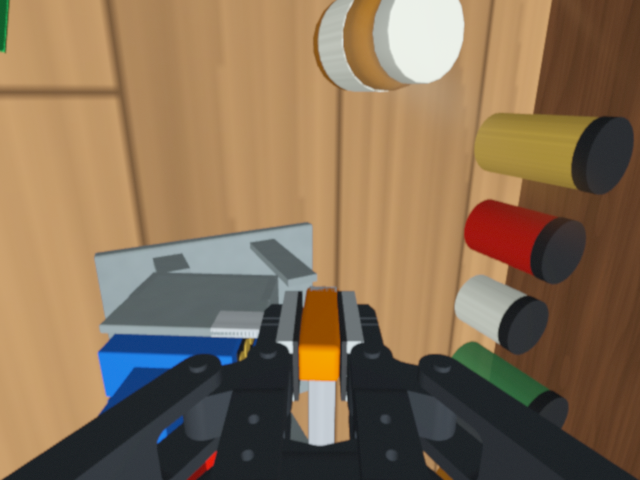

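Emit:
play_rows --travel '[[0.9, 0, 0.5], [0.9, 0, 0.5]]' --rotation '[[0, -0.03, 0], [0, -0.03, 0]]' --claw '[0, 0]'

```text
time_s: 5.48
position: [0.6294, 0.1356, 0.1679]
tool_rot: [[0.472, 0.881, -0.002], [-0.009, 0.003, -1.0], [-0.881, 0.472, 0.009]]
ft_force: [-61.8, -7.6, 16.9]
grip_width: 0.013
```

```bash
python3 - <<'E'
from h import *
where()
E
```

```text
trough [ 69.1 102.5  85.3] rv err deg [ 0.53 -1.82 -0.31] F trough [-45.   -8.   45.5] w 13.0 t 5.48
```

Emit:
play_rows --travel '[[-0.1, 0, 0], [0, 0, 0], [0, 0, 0], [0, 0, 0]]' --rotation '[[0, 0, 0], [0, 0, 0], [0, 0, 0], [0, 0, 0]]' --claw '[0, 2, 4, 5]'

```text
time_s: 5.82
position: [0.6284, 0.1355, 0.1686]
tool_rot: [[0.472, 0.881, -0.001], [-0.009, 0.004, -1.0], [-0.881, 0.472, 0.01]]
ft_force: [0.3, 0.5, 1.0]
grip_width: 0.0434
```

```bash
python3 - <<'E'
from h import *
where();plan(tr(50,80,190),RTY);plan(tr(-3,-2,225),RTY)
E
```

```text
trough [ 68.6 102.3  86.4] rv err deg [ 0.56 -1.82 -0.32] F trough [0.7 0.5 0.7] w 43.4 t 5.82
n 3 dp cm [-6.81 -2.19  8.05] rv [ 0.0098 -0.0317 -0.0056] | per row [-2.268, -0.729, 2.683] [0.0033, -0.0106, -0.0019] t 5.82 F [0.3 0.5 1. ] w 43.4
n 5 dp cm [-13.2  -10.34   8.43] rv [ 0.0098 -0.0317 -0.0056] | per row [-2.64, -2.068, 1.686] [0.002, -0.0063, -0.0011] t 5.82 F [0.3 0.5 1. ] w 43.4
```

Emit:
play_rows --travel '[[-1.0, 0, 1.8], [-1.5, 0, 2.6], [-1.5, 0, 2.6], [-2.5, -2.5, 1.2], [-2.5, -2.8, 0.4], [-2.5, -2.8, 0], [-1.5, -2.0, 0], [0, 0, 0], [0, 0, 0]]' --rotation '[[0.005, -0.01, 0], [0.005, -0.01, 0], [0, -0.01, -0.005], [0, 0, 0], [0, 0, 0], [0, 0, 0], [0, 0, 0], [0, 0, 0], [0, 0, 0]]' --claw '[5, 5, 5, 5, 5, 5, 5, 5, 5]'

```text
time_s: 6.57
position: [0.502, 0.0315, 0.2649]
tool_rot: [[0.519, 0.855, -0.005], [-0.004, -0.003, -1.0], [-0.855, 0.519, 0.002]]
ft_force: [0.6, 0.6, -0.6]
grip_width: 0.0501
```

```bash
python3 - <<'E'
from h import *
where();plan(tr(-3,0,200),RTY);c,o,im=shot("wr2")
E
```

```text
trough [  7.9  -2.6 232.6] rv err deg [ 0.11  1.24 -0.11] F trough [ 0.2  0.6 -0.8] w 50.1 t 6.57
n 1 dp cm [ 0.69  0.25 -3.37] rv [ 0.0019  0.0217 -0.002 ] | per row [0.691, 0.252, -3.367] [0.0019, 0.0217, -0.002] t 6.57 F [ 0.6  0.6 -0.6] w 50.1
```

View pics/wr2.png

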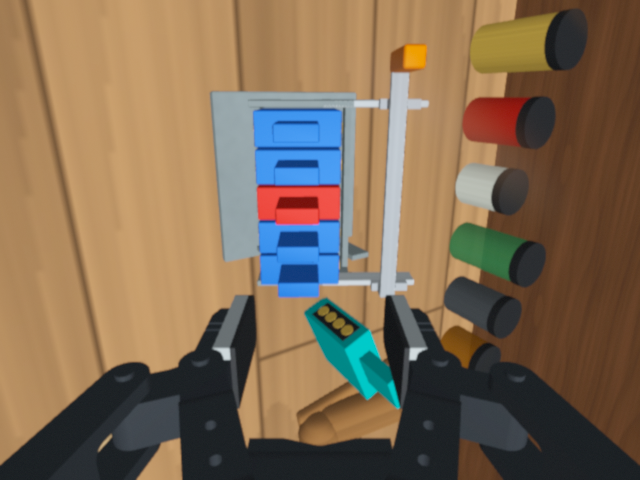

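Emit:
play_rows --travel '[[0.5, 0.3, -1.6], [0.5, 0.1, -1.5], [0, 0, -0.4], [0, 0, 0], [0, 0, 0]]' --rotation '[[0, 0.011, 0], [0, 0.011, 0], [0, 0, 0], [0, 0, 0], [0, 0, 0]]' --claw '[6, 6, 6, 6, 6]'

```text
time_s: 7.03
position: [0.5171, 0.0385, 0.2304]
tool_rot: [[0.503, 0.864, -0.0], [-0.002, 0.001, -1.0], [-0.864, 0.503, 0.002]]
ft_force: [1.0, 0.2, 0.3]
grip_width: 0.06
```

```bash
python3 - <<'E'
from h import *
where();c,o,im=shot("wr3")
crop(im,240,80,110,115,5,"wr3a");crop(im,240,170,110,115,6,"wr3b");crop(im,240,240,110,115,6,"wr3c")
E
```

```text
trough [  3.7   4.5 195.2] rv err deg [ 0.14  0.23 -0.37] F trough [ 1.   0.2 -0.2] w 60.0 t 7.03
```

View pics/wr3.png

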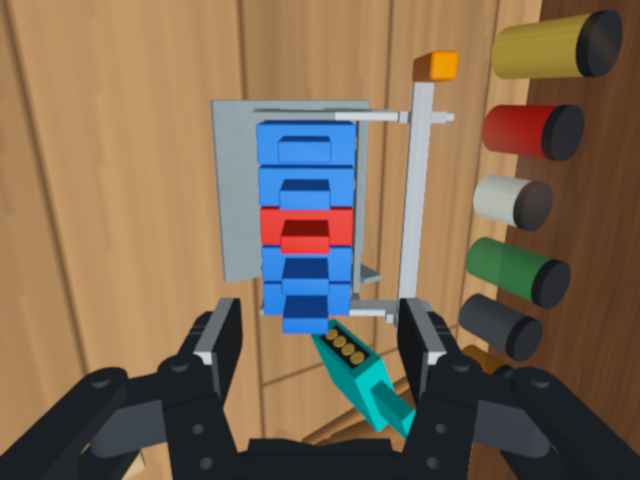

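View pics/wr3b.png

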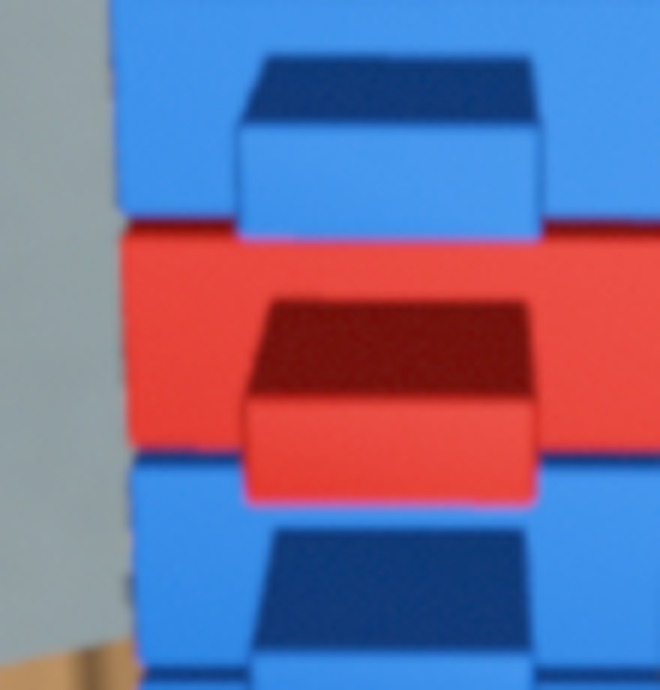

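```bash
cat >> h.py <<'E'
def onh(c,u,v,h):
    e,d=ray(c,u,v);n=RC[:,2];s=(h/1e3-n@(e-PC))/(n@d);return RC.T@(e+s*d-PC)*1e3
E
python3 - <<'E'
from h import *
c,o,im=load("wr3")
s=lambda X,Y:(240+(X+.5)/6-.5,170+(Y+.5)/6-.5)
for h,l in((106,[(245,398),(536,398),(247,502),(536,502),(240,122),(541,122),(238,238),(541,238),(252,650),(535,650)]),(70,[(115,215),(122,232),(130,448),(132,465),(140,668)])):
    for a in l: print(h,onh(c,*s(*a),h).round(1))
S=lambda im,x,y:0
E
```

```text
106 [-18.8   5.6 106. ]
106 [ 10.5   5.8 106. ]
106 [-18.8  -5.6 106. ]
106 [ 10.7  -5.4 106. ]
106 [-18.6  34.  106. ]
106 [ 10.6  34.2 106. ]
106 [-19.1  22.3 106. ]
106 [ 10.8  22.5 106. ]
106 [-18.7 -22.2 106. ]
106 [ 10.9 -22.  106. ]
70 [-36.5  15.1  70. ]
70 [-35.8  13.1  70. ]
70 [-35.8 -13.1  70. ]
70 [-35.7 -15.2  70. ]
70 [-35.7 -41.4  70. ]
```

```bash
python3 - <<'E'
from h import *
where();plan(tr(-4,0.1,125),RTY)
E
```

```text
trough [  3.7   4.4 195.4] rv err deg [ 0.14  0.25 -0.37] F trough [ 0.5  0.6 -0.6] w 60.1 t 7.08
n 2 dp cm [ 2.85 -0.45 -6.48] rv [ 0.0025  0.0043 -0.0064] | per row [1.424, -0.226, -3.241] [0.0012, 0.0022, -0.0032] t 7.08 F [ 0.8  0.5 -0.3] w 60.1
```

Emit:
play_rows --travel '[[-0.3, -0.4, -1.2], [0.7, -0.2, -1.6], [0.9, 0, -1.6], [0.9, 0, -1.3], [0.2, 0, -0.3], [0, 0, 0], [0, 0, 0]]' --rotation '[[0.002, 0.004, -0.006], [0, 0, 0], [0, 0, 0], [0, 0, 0], [0, 0, 0], [0, 0, 0], [0, 0, 0]]' --claw '[6, 6, 6, 6, 6, 6, 6]'

```text
time_s: 7.67
position: [0.5439, 0.0331, 0.1744]
tool_rot: [[0.51, 0.86, -0.005], [-0.004, -0.003, -1.0], [-0.86, 0.51, 0.002]]
ft_force: [0.1, -1.2, -0.2]
grip_width: 0.0602
```

```bash
python3 - <<'E'
from h import *
where();plan(tr(-4,0.1,78),RTY)
E
```

```text
trough [ -1.1  -0.7 133.3] rv err deg [ 0.13  0.64 -0.13] F trough [-0.  -1.2 -0.2] w 60.2 t 7.67
n 2 dp cm [ 2.51  0.06 -4.94] rv [ 0.0023  0.0111 -0.0023] | per row [1.255, 0.032, -2.468] [0.0012, 0.0055, -0.0012] t 7.67 F [ 0.1 -1.2 -0.2] w 60.2
```

Emit:
play_rows --travel '[[0.6, 0.1, -1.2], [0.7, 0, -1.3], [0.6, 0, -1.2], [0.3, 0, -0.6], [0, 0, 0], [0, 0, 0]]' --rotation '[[0.002, 0.01, -0.002], [0, 0, 0], [0, 0, 0], [0, 0, 0], [0, 0, 0], [0, 0, 0]]' --claw '[6, 6, 6, 6, 6, 6]'

```text
time_s: 8.17
position: [0.5674, 0.0343, 0.1372]
tool_rot: [[0.51, 0.86, -0.006], [-0.005, -0.004, -1.0], [-0.86, 0.51, 0.002]]
ft_force: [0.6, 0.2, 0.6]
grip_width: 0.0599
```

```bash
python3 - <<'E'
from h import *
where();plan(tr(-4,0.1,78),RTY)
E
```

```text
trough [ 0.6  0.7 89.4] rv err deg [ 0.12  0.66 -0.07] F trough [0.8 0.2 0.3] w 59.9 t 8.17
n 1 dp cm [ 0.17 -0.06 -1.22] rv [ 0.002   0.0115 -0.0011] | per row [0.166, -0.064, -1.217] [0.002, 0.0115, -0.0011] t 8.17 F [0.6 0.2 0.6] w 59.9
```

Emit:
play_rows --travel '[[0, 0, -0.9], [0.2, -0.1, -0.5], [0, 0, 0], [0, 0, 0]]' --rotation '[[0.002, 0.012, 0], [0, 0.006, 0], [0, 0, 0], [0, 0, 0]]' --claw '[6, 5, 4.2, 4.2]'

```text
time_s: 8.5
position: [0.5695, 0.0332, 0.1244]
tool_rot: [[0.496, 0.869, -0.006], [-0.003, -0.005, -1.0], [-0.869, 0.496, 0.0]]
ft_force: [1.0, -0.0, 0.9]
grip_width: 0.0416
```

```bash
python3 - <<'E'
from h import *
where();plan(tr(-4,0.1,78),RTY);shot("wr4")
E
```

```text
trough [-3.9 -0.4 77.3] rv err deg [ 0.03 -0.29 -0.08] F trough [ 1.3 -0.   0.3] w 41.6 t 8.5
n 1 dp cm [-0.04  0.05  0.06] rv [ 0.0005 -0.005  -0.0014] | per row [-0.045, 0.048, 0.06] [0.0005, -0.005, -0.0014] t 8.5 F [ 1.  -0.   0.9] w 41.6
```

View pics/wr4.png

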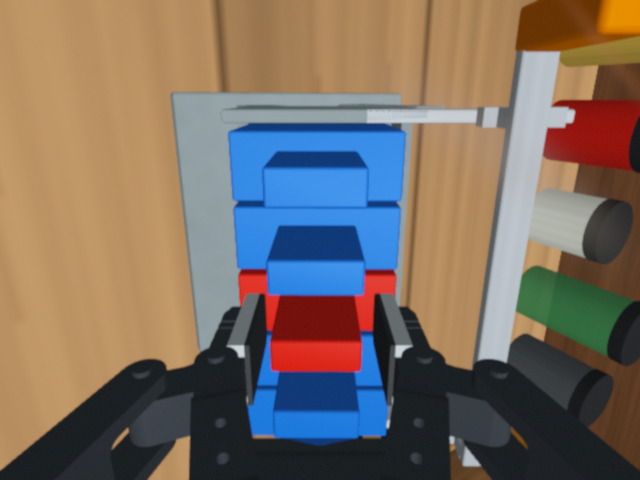

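Emit:
play_rows --travel '[[0, 0.05, 0], [0, 0, 0], [0, 0, 0], [0, 0, 0], [0, 0, 0]]' --rotation '[[0, -0.004, 0], [0, 0, 0], [0, 0, 0], [0, 0, 0], [0, 0, 0]]' --claw '[2.5, 2, 2, 2, 2]' --squeeze 50

```text
time_s: 8.97
position: [0.5691, 0.0338, 0.1247]
tool_rot: [[0.499, 0.866, -0.006], [-0.003, -0.005, -1.0], [-0.866, 0.499, 0.0]]
ft_force: [0.2, -0.1, -0.4]
grip_width: 0.0292
```

```bash
python3 - <<'E'
from h import *
where();plan(tr(-3,0,190),RTY)
E
```

```text
trough [-4.1  0.2 77.6] rv err deg [ 0.02 -0.05 -0.08] F trough [ 0.  -0.1 -0.5] w 29.2 t 8.97
n 3 dp cm [-5.52  0.02  9.79] rv [ 0.0004 -0.0008 -0.0014] | per row [-1.841, 0.005, 3.262] [0.0001, -0.0003, -0.0005] t 8.97 F [ 0.2 -0.1 -0.4] w 29.2
```

Emit:
play_rows --travel '[[-0.35, 0, 0.65], [-0.5, 0, 0.9], [-0.5, 0, 0.87], [-0.5, 0, 0.87], [-0.5, 0, 0.87]]' --rotation '[[0, 0, 0], [0, 0, 0], [0, 0, 0], [0, 0, 0], [0, 0, 0]]' --claw '[2, 2, 2, 2, 2]'

```text
time_s: 9.38
position: [0.5433, 0.0339, 0.1689]
tool_rot: [[0.497, 0.867, -0.006], [-0.003, -0.005, -1.0], [-0.868, 0.497, 0.0]]
ft_force: [0.5, -0.7, -0.5]
grip_width: 0.0295
```

```bash
python3 - <<'E'
from h import *
where()
E
```

```text
trough [-4.300e+00  1.000e-01  1.288e+02] rv err deg [ 0.01 -0.17 -0.08] F trough [ 0.2 -0.7 -0.7] w 29.5 t 9.38
```

Emit:
play_rows --travel '[[-0.8, 0, 1.5], [-1.0, 0, 1.8], [-1.2, 0, 2.2], [-1.2, 0, 2.2], [-0.8, 0.5, 1.0], [0, 2, 0], [0, 3, 0], [0, 4, 0], [0, 4, 0], [0, 4, 0], [0, 4, 0], [0, 3, 0]]' --rotation '[[0, 0, 0], [0, 0, 0], [0, 0, 0], [0, 0, 0], [0, 0, 0], [0, 0.04, 0], [0, 0.08, 0], [0, 0.08, 0], [0, 0.08, 0], [0, 0.08, 0], [0, 0.08, 0], [0, 0.08, 0]]' --claw '[2, 2, 2, 2, 2, 2, 2, 2, 2, 2, 2, 2]'

```text
time_s: 10.38
position: [0.4774, 0.2829, 0.2764]
tool_rot: [[-0.004, 1.0, -0.017], [-0.017, -0.017, -1.0], [-1.0, -0.004, 0.017]]
ft_force: [0.6, -0.3, -1.6]
grip_width: 0.029
```

```bash
python3 - <<'E'
from h import *
where();plan([.474,.335,.15],Rdown(-.3))
E
```

```text
trough [ -9.2 248.6 255.7] rv err deg [  0.62 -30.24   0.8 ] F trough [-0.3 -0.3 -1.7] w 29.0 t 10.38
n 4 dp cm [ -0.34   5.21 -12.64] rv [ 0.0174 -0.0042  0.0114] | per row [-0.086, 1.304, -3.159] [0.0044, -0.001, 0.0029] t 10.38 F [ 0.6 -0.3 -1.6] w 29.0
```

Emit:
play_rows --travel '[[0, 1.5, -1], [0, 2, -2.5], [0, 1.5, -2.5], [0, 0.3, -2.5], [0, 0, -2.5], [0, 0, -1.5], [0, 0, 0], [0, 0, 0]]' --rotation '[[0.017, -0.004, 0.011], [0, 0, 0], [0, 0, 0], [0, 0, 0], [0, 0, 0], [0, 0, 0], [0, 0, 0], [0, 0, 0]]' --claw '[2, 2, 2, 2, 2, 2, 2, 2]'

```text
time_s: 11.05
position: [0.4737, 0.3418, 0.151]
tool_rot: [[0.007, 1.0, 0.001], [0.004, 0.001, -1.0], [-1.0, 0.007, -0.004]]
ft_force: [0.8, -0.5, -0.0]
grip_width: 0.0294
```

```bash
python3 - <<'E'
from h import *
plan([.474,.335,.083],Rdown(-.3)); 
im=env.get_image("scene");crop(im,380,230,160,150,4,"st1")
im=env.get_image("side");crop(im,150,290,170,150,4,"st2")
E
```

```text
n 2 dp cm [ 0.03 -0.68 -6.8 ] rv [-0.004   0.0066 -0.0063] | per row [0.017, -0.34, -3.399] [-0.002, 0.0033, -0.0031] t 11.05 F [ 0.8 -0.5 -0. ] w 29.4
```

View pics/st1.png

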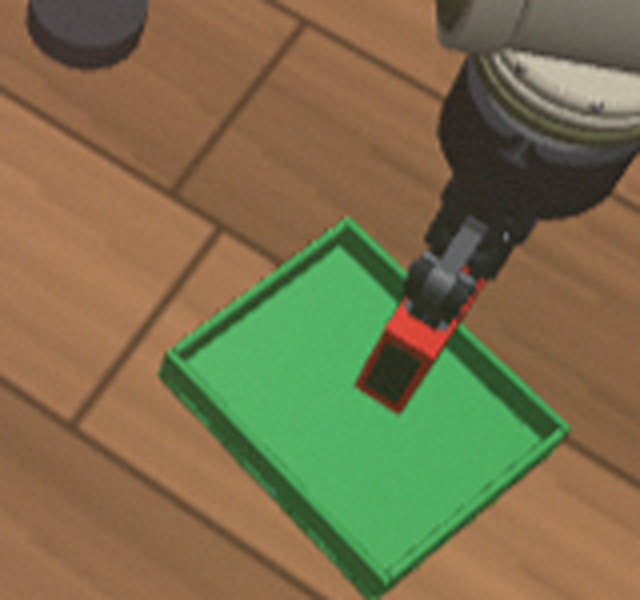

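View pics/st2.png

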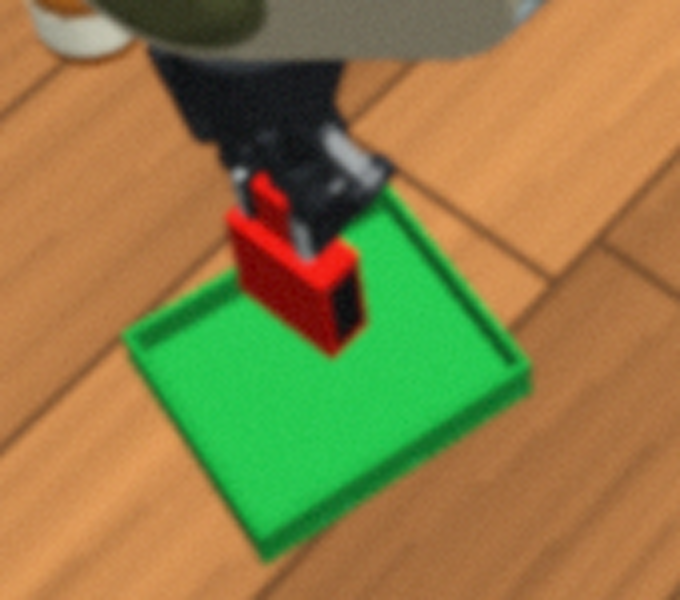

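```bash
python3 - <<'E'
from h import *
S=cam("scene");D=cam("side")
a=[onz(S,380+X/4-.4,230+Y/4-.4,.03) for X,Y in[(347,220),(568,430),(385,582),(170,355)]]
b=[onz(D,150+X/4-.4,290+Y/4-.4,.03) for X,Y in[(125,335),(385,190),(530,370),(265,543)]]
for l in(a,b):
    l=np.array(l);print(l[:,:2].round(4).tolist(),l.mean(0).round(4),[round(np.linalg.norm(l[i]-l[i-1])*1e3) for i in range(4)])
E
```

```text
[[0.3907, 0.2765], [0.4316, 0.428], [0.5626, 0.392], [0.5222, 0.2425]] [0.4768 0.3347 0.03  ] [136, 157, 136, 155]
[[0.5564, 0.3932], [0.5121, 0.2457], [0.3816, 0.2794], [0.4212, 0.4289]] [0.4678 0.3368 0.03  ] [140, 154, 135, 155]
```

Emit:
play_rows --travel '[[0, -0.5, -1.5], [0, -0.3, -2], [0, 0, -2], [0, 0, -0.8], [0, 0, 0], [0, 0, 0]]' --rotation '[[-0.004, 0.007, -0.006], [0, 0, 0], [0, 0, 0], [0, 0, 0], [0, 0, 0], [0, 0, 0]]' --claw '[2, 2, 2, 2, 2, 2]'

```text
time_s: 11.65
position: [0.4783, 0.3342, 0.0969]
tool_rot: [[0.019, 1.0, -0.007], [0.008, -0.007, -1.0], [-1.0, 0.018, -0.008]]
ft_force: [0.7, 0.0, -0.1]
grip_width: 0.0295
```

```bash
python3 - <<'E'
from h import *
plan([.472,.336,.083],Rdown(-.3)); 
E
```

```text
n 1 dp cm [-0.63  0.18 -1.39] rv [-0.008   0.0185  0.0016] | per row [-0.635, 0.182, -1.388] [-0.008, 0.0185, 0.0016] t 11.65 F [ 0.7  0.  -0.1] w 29.5
```

Emit:
play_rows --travel '[[-0.5, 0.2, -0.6], [-0.2, 0, -0.4], [0, 0, 0], [0, 0, 0]]' --rotation '[[-0.008, 0.018, 0.001], [0, 0, 0], [0, 0, 0], [0, 0, 0]]' --claw '[2, 2, 2, 2]'

```text
time_s: 11.98
position: [0.4722, 0.3373, 0.0899]
tool_rot: [[0.005, 1.0, -0.005], [0.002, -0.006, -1.0], [-1.0, 0.005, -0.002]]
ft_force: [0.1, 0.5, -1.3]
grip_width: 0.0293
```

```bash
python3 - <<'E'
from h import *
plan([.472,.336,.083],Rdown(-.3)); 
E
```

```text
n 1 dp cm [-0.02 -0.13 -0.69] rv [-0.0017  0.0045  0.0003] | per row [-0.016, -0.127, -0.688] [-0.0017, 0.0045, 0.0003] t 11.98 F [ 0.1  0.5 -1.3] w 29.3
```

Emit:
play_rows --travel '[[0, -0.1, -0.3], [0, 0, -0.3], [0, 0, -0.2], [0, 0, -0.15], [0, 0, 0]]' --rotation '[[-0.002, 0.004, 0], [0, 0, 0], [0, 0, 0], [0, 0, 0], [0, 0, 0]]' --claw '[2, 2, 2, 2, 2]'

```text
time_s: 12.4
position: [0.4725, 0.3366, 0.0807]
tool_rot: [[0.002, 1.0, -0.005], [0.0, -0.005, -1.0], [-1.0, 0.002, -0.0]]
ft_force: [-0.9, 0.1, 4.7]
grip_width: 0.0295
```

```bash
python3 - <<'E'
from h import *
plan([.472,.336,.083],Rdown(-.3)); 
E
```

```text
n 1 dp cm [-0.05 -0.06  0.23] rv [-0.0005  0.002  -0.    ] | per row [-0.052, -0.056, 0.231] [-0.0005, 0.002, -0.0] t 12.4 F [-0.9  0.1  4.7] w 29.5
```

Emit:
play_rows --travel '[[0, 0, 0], [0, 0, 0], [0, 0, 0], [0, 0, 1], [0, 0, 2], [0, 0, 3], [0, 0, 3], [0, 0, 3], [0, 0, 1]]' --rotation '[[0, 0, 0], [0, 0, 0], [0, 0, 0], [0, 0, 0], [0, 0, 0], [0, 0, 0], [0, 0, 0], [0, 0, 0], [0, 0, 0]]' --claw '[3.3, 4, 5, 5.5, 6, 6, 6, 6, 6]'

```text
time_s: 13.15
position: [0.4705, 0.3354, 0.2165]
tool_rot: [[-0.003, 1.0, -0.006], [-0.002, -0.006, -1.0], [-1.0, -0.003, 0.002]]
ft_force: [0.4, -0.0, 0.0]
grip_width: 0.0599
```

```bash
python3 - <<'E'
from h import *
plan([.549,-.327,.206],Rdown(2.1)); 
im=env.get_image("scene");cv2.imwrite("pics/s3.png",im[:,:,::-1])
E
```

```text
n 17 dp cm [  7.85 -66.24  -1.05] rv [ 0.0021 -0.0034  0.0422] | per row [0.462, -3.896, -0.062] [0.0001, -0.0002, 0.0025] t 13.15 F [ 0.4 -0.   0. ] w 59.9
```

View pics/s3.png

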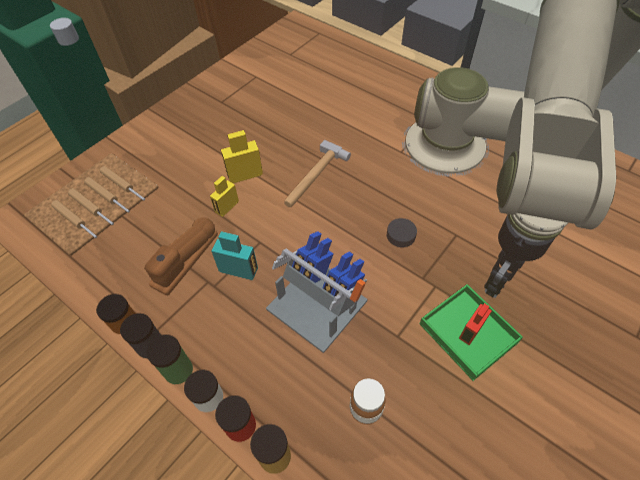

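Emit:
play_rows --travel '[[0, -2, 1], [0, -4, 1], [0, -4, 1], [0, -4, 1], [0, -4.1, 0], [0, -4.1, 0], [0, -4.1, 0], [0, -4.1, 0], [0, -4.1, 0], [0, -4.1, 0], [0, -4.1, 0], [0, -4.1, 0]]' --rotation '[[0, 0, 0.004], [0, 0, 0.004], [0, 0, 0.004], [0, 0, 0.004], [0, 0, 0.004], [0, 0, 0.004], [0, 0, 0.004], [0, 0, 0.004], [0, 0, 0.004], [0, 0, 0.004], [0, 0, 0], [0, 0, 0]]' --claw '[6, 6, 6, 6, 6, 6, 6, 6, 6, 6, 6, 6]'

```text
time_s: 14.2
position: [0.4636, -0.1372, 0.2605]
tool_rot: [[0.002, 0.999, 0.049], [-0.0, 0.049, -0.999], [-1.0, 0.002, 0.0]]
ft_force: [0.4, 0.6, -0.7]
grip_width: 0.0598
```

```bash
python3 - <<'E'
from h import *
plan([.549,-.327,.203],Rdown(2.1)); 
E
```

```text
n 6 dp cm [  8.54 -18.98  -5.75] rv [ 0.      0.0015 -0.0124] | per row [1.423, -3.163, -0.959] [0.0, 0.0003, -0.0021] t 14.2 F [ 0.4  0.6 -0.7] w 59.8
```

Emit:
play_rows --travel '[[1.4, -3.1, -0.5], [1.4, -3.1, -0.9], [1.4, -3.1, -0.9], [1.4, -3.1, -0.9], [1.4, -3.0, -0.9], [1.0, -2.0, -0.9], [0.3, -0.5, -0.5], [0, 0, 0], [0, 0, 0]]' --rotation '[[0, 0, -0.004], [0, 0, -0.004], [0, 0, -0.004], [0, 0, 0], [0, 0, 0], [0, 0, 0], [0, 0, 0], [0, 0, 0], [0, 0, 0]]' --claw '[6, 6, 6, 6, 6, 6, 6, 6, 6]'

```text
time_s: 14.95
position: [0.545, -0.3328, 0.2004]
tool_rot: [[-0.001, 1.0, 0.025], [0.002, 0.025, -1.0], [-1.0, -0.001, -0.002]]
ft_force: [-0.1, 0.4, 0.2]
grip_width: 0.06
```

```bash
python3 - <<'E'
from h import *
plan([.549,-.327,.203],Rdown(2.1)); 
E
```

```text
n 1 dp cm [0.4  0.58 0.26] rv [-0.0016 -0.0013  0.0112] | per row [0.401, 0.576, 0.255] [-0.0016, -0.0013, 0.0112] t 14.95 F [-0.1  0.4  0.2] w 60.0
```

Emit:
play_rows --travel '[[0.4, 0.5, -1], [0, 0.1, -1.5], [0, 0, -1], [0, 0, 0], [0, 0, 0]]' --rotation '[[-0.001, -0.001, 0.011], [0, 0, 0], [0, 0, 0], [0, 0, 0], [0, 0, 0]]' --claw '[6, 6, 6, 6, 6]'

```text
time_s: 15.37
position: [0.5492, -0.3193, 0.1667]
tool_rot: [[0.003, 0.999, 0.044], [-0.001, 0.044, -0.999], [-1.0, 0.003, 0.001]]
ft_force: [0.3, -0.9, 0.7]
grip_width: 0.0599
```

```bash
python3 - <<'E'
from h import *
plan([.549,-.327,.0776],Rdown(2.1)); c,o,im=shot("wy2")
crop(im,240,190,140,110,5.5,"wy2c")
E
```

```text
n 3 dp cm [-0.02 -0.77 -8.91] rv [ 0.0008  0.0027 -0.0075] | per row [-0.008, -0.258, -2.97] [0.0003, 0.0009, -0.0025] t 15.37 F [ 0.3 -0.9  0.7] w 59.9
```

View pics/wy2c.png

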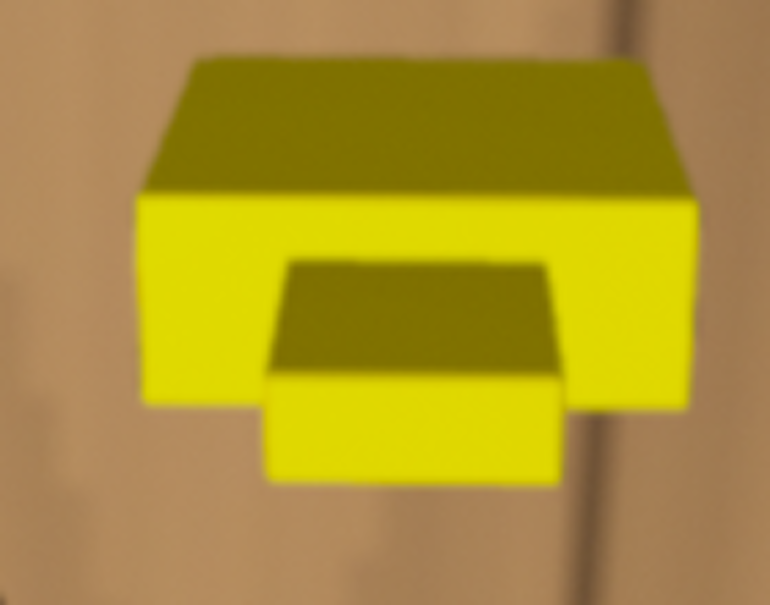

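```bash
python3 - <<'E'
from h import *
c,o,im=load("wy2")
s=lambda X,Y:(240+(X+.5)/5.5-.5,190+(Y+.5)/5.5-.5)
def rep(l,z):
    P=np.array([onz(c,*s(*a),z) for a in l]);print("c",P.mean(0).round(4));print(" len",np.round([np.linalg.norm(P[i]-P[i-1])*1e3 for i in range(4)],1),"yaw",[round(np.degrees(np.arctan2(*(P[b]-P[a])[[1,0]])),2) for a,b in((0,1),(3,2))])
rep([(266,374),(563,377),(561,485),(267,482)],.106)
rep([(137,197),(697,200),(688,409),(145,405)],.070)
E
```

```text
c [ 0.5482 -0.3271  0.106 ]
 len [11.6 29.2 11.7 29.4] yaw [np.float64(1.9), np.float64(1.88)]
c [ 0.5483 -0.3272  0.07  ]
 len [25.4 63.2 25.6 63.2] yaw [np.float64(2.22), np.float64(2.07)]
```

Emit:
play_rows --travel '[[-0.1, -0.6, -1.2], [0, -0.3, -2], [0, 0, -2], [0, 0, -1.8], [0, 0, -0.8], [0, 0, 0], [0, 0, 0]]' --rotation '[[0.001, 0.003, -0.008], [0, 0, 0], [0, 0, 0], [0, 0, 0], [0, 0, 0], [0, 0, 0], [0, 0, 0]]' --claw '[6, 6, 6, 6, 6, 6, 6]'

```text
time_s: 16.0
position: [0.5489, -0.3293, 0.088]
tool_rot: [[0.005, 0.999, 0.036], [-0.005, 0.036, -0.999], [-1.0, 0.005, 0.006]]
ft_force: [-0.2, 0.1, -0.2]
grip_width: 0.0598
```

```bash
python3 - <<'E'
from h import *
plan([.5484,-.327,.0776],Rdown(2.0))
E
```

```text
n 1 dp cm [-0.05  0.23 -1.04] rv [ 0.0055  0.0054 -0.0009] | per row [-0.052, 0.234, -1.04] [0.0055, 0.0054, -0.0009] t 16.0 F [-0.2  0.1 -0.2] w 59.8
```

Emit:
play_rows --travel '[[0, 0.2, -0.6], [-0.1, 0.05, -0.5], [0, 0, 0], [0, 0, 0]]' --rotation '[[0.006, 0.005, 0], [0, 0, 0], [0, 0, 0], [0, 0, 0]]' --claw '[6, 5, 4.4, 4]'

```text
time_s: 16.33
position: [0.5488, -0.3276, 0.0788]
tool_rot: [[0.003, 0.999, 0.036], [-0.002, 0.036, -0.999], [-1.0, 0.003, 0.002]]
ft_force: [0.1, -0.2, 0.8]
grip_width: 0.0401
```

```bash
python3 - <<'E'
from h import *
plan([.5484,-.327,.0776],Rdown(2.0))
E
```

```text
n 1 dp cm [-0.04  0.06 -0.12] rv [ 0.0021  0.0035 -0.0007] | per row [-0.042, 0.057, -0.12] [0.0021, 0.0035, -0.0007] t 16.33 F [ 0.1 -0.2  0.8] w 40.1
```

Small trim, then close on the tab and check the grasp.

Emit:
play_rows --travel '[[0, 0.1, -0.15], [0, 0, 0], [0, 0, 0], [0, 0, 0], [0, 0, 0], [0, 0, 0]]' --rotation '[[0.002, 0.004, 0], [0, 0, 0], [0, 0, 0], [0, 0, 0], [0, 0, 0], [0, 0, 0]]' --claw '[4, 2.5, 2, 2, 2, 2]' --squeeze 70

```text
time_s: 16.83
position: [0.549, -0.3265, 0.078]
tool_rot: [[-0.0, 0.999, 0.036], [-0.001, 0.036, -0.999], [-1.0, -0.0, 0.001]]
ft_force: [-0.0, -0.5, -1.5]
grip_width: 0.029
```

```bash
python3 - <<'E'
from h import *
plan([.5484,-.327,.0776],Rdown(2.0))
c,o,im=shot("wy3")
E
```

```text
n 1 dp cm [-0.06 -0.05 -0.04] rv [ 0.0008 -0.     -0.0009] | per row [-0.064, -0.045, -0.039] [0.0008, -0.0, -0.0009] t 16.83 F [-0.  -0.5 -1.5] w 29.0
```

View pics/wy3.png

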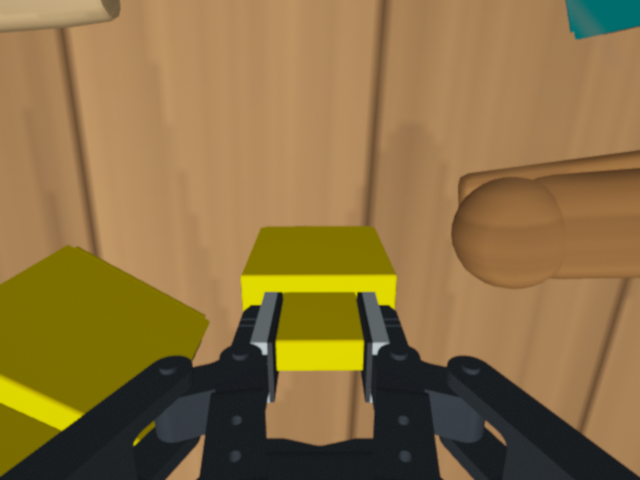

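```bash
python3 - <<'E'
from h import *
S=cam("scene");D=cam("side")
print(tri([(S,231,238),(D,311,175)]))
plan(tr(-2,0.6,215),RTY)
E
```

```text
(array([ 0.6619622 , -0.16857385,  0.12750615]), [np.float64(0.08039913821482007), np.float64(0.08039913821476086)])
n 10 dp cm [-4.68 36.12 16.66] rv [ 0.0084 -0.5235 -0.0415] | per row [-0.468, 3.612, 1.666] [0.0008, -0.0524, -0.0042] t 16.88 F [-0.2 -0.2 -1.3] w 28.7
```

Emit:
play_rows --travel '[[0, 0, 1], [0, 0, 2], [0, 0, 3], [0, 0, 3], [0, 0, 3], [0, 0, 3], [0, 0, 2], [0, 1, 1.5]]' --rotation '[[0, 0, 0], [0, 0, 0], [0, 0, 0], [0, 0, 0], [0, 0, 0], [0, 0, 0], [0, 0, 0], [0, 0, 0]]' --claw '[2, 2, 2, 2, 2, 2, 2, 2]'

```text
time_s: 17.55
position: [0.5454, -0.3149, 0.2714]
tool_rot: [[-0.007, 0.999, 0.034], [0.005, 0.034, -0.999], [-1.0, -0.007, -0.005]]
ft_force: [0.4, -0.2, -2.0]
grip_width: 0.0289
```

```bash
python3 - <<'E'
from h import *
plan(tr(-2,0.6,215),RTY)
E
```

```text
n 9 dp cm [-4.32 34.95 -2.67] rv [ 0.0024 -0.5303 -0.0415] | per row [-0.48, 3.884, -0.297] [0.0003, -0.0589, -0.0046] t 17.55 F [ 0.4 -0.2 -2. ] w 28.9
```

Emit:
play_rows --travel '[[-0.5, 3.5, 0.3], [-0.5, 3.9, 0.2], [-0.5, 3.9, 0], [-0.5, 3.9, 0], [-0.5, 3.9, 0], [-0.5, 3.9, 0], [-0.5, 3.9, 0], [-0.4, 3.5, -0.2], [-0.3, 2.5, -0.3], [0, 1, -0.3], [0, 0, 0], [0, 0, 0]]' --rotation '[[0, -0.055, -0.004], [0, -0.055, -0.005], [0, -0.055, -0.005], [0, -0.055, -0.005], [0, -0.055, -0.005], [0, -0.055, -0.005], [0, -0.055, -0.005], [0, -0.055, -0.005], [0, -0.05, -0.003], [0, -0.03, 0], [0, 0, 0], [0, 0, 0]]' --claw '[2, 2, 2, 2, 2, 2, 2, 2, 2, 2, 2, 2]'

```text
time_s: 18.55
position: [0.4948, 0.039, 0.2818]
tool_rot: [[0.525, 0.851, -0.012], [-0.008, -0.009, -1.0], [-0.851, 0.526, 0.002]]
ft_force: [0.6, 0.1, -1.4]
grip_width: 0.0287
```

```bash
python3 - <<'E'
from h import *
where();plan(tr(-2,0.6,210),RTY);shot("wi1")
E
```

```text
trough [ 10.1   4.9 250.9] rv err deg [0.15 1.7  0.28] F trough [-0.2  0.1 -1.5] w 28.7 t 18.55
n 2 dp cm [ 0.99 -0.44 -4.14] rv [0.0025 0.0297 0.0049] | per row [0.497, -0.22, -2.072] [0.0013, 0.0149, 0.0024] t 18.55 F [ 0.6  0.1 -1.4] w 28.7
```

View pics/wi1.png

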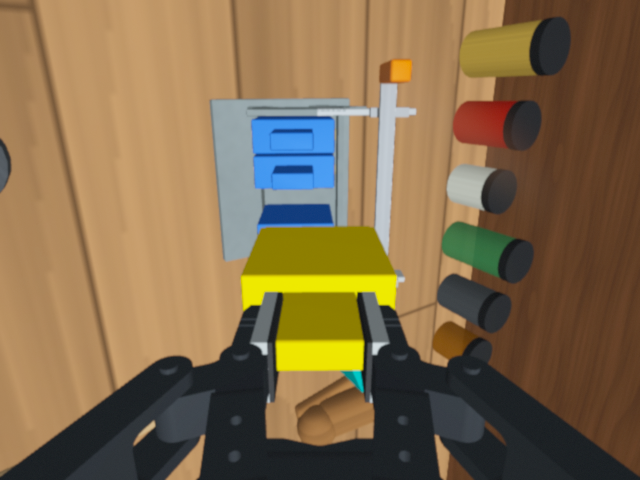

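Emit:
play_rows --travel '[[0.2, -0.4, -1.2], [0.4, -0.2, -1.5], [0.3, 0, -0.9], [0, 0, 0], [0, 0, 0]]' --rotation '[[0.002, 0.03, 0.005], [0, 0.004, 0], [0, 0, 0], [0, 0, 0], [0, 0, 0]]' --claw '[2, 2, 2, 2, 2]'

```text
time_s: 19.02
position: [0.5071, 0.0272, 0.2438]
tool_rot: [[0.49, 0.871, -0.012], [-0.007, -0.01, -1.0], [-0.872, 0.49, 0.001]]
ft_force: [-0.9, 0.0, -1.1]
grip_width: 0.0285
```

```bash
python3 - <<'E'
from h import *
where();plan(tr(-2.5,0.6,192),RTY)
E
```

```text
trough [  1.8  -6.9 211.8] rv err deg [ 0.07 -0.64  0.28] F trough [-1.3  0.  -0.5] w 28.5 t 19.02
n 1 dp cm [ 0.62  0.74 -1.93] rv [ 0.0013 -0.0111  0.0049] | per row [0.62, 0.743, -1.932] [0.0013, -0.0111, 0.0049] t 19.02 F [-0.9  0.  -1.1] w 28.5
```

Emit:
play_rows --travel '[[0.3, 0.6, -0.6], [0.2, 0.1, -0.8], [0, 0, 0], [0, 0, 0], [0, 0, 0]]' --rotation '[[0.001, -0.011, 0.005], [0, 0, 0], [0, 0, 0], [0, 0, 0], [0, 0, 0]]' --claw '[2, 2, 2, 2, 2]'

```text
time_s: 19.43
position: [0.5135, 0.0323, 0.2298]
tool_rot: [[0.499, 0.867, -0.009], [-0.005, -0.007, -1.0], [-0.867, 0.499, 0.001]]
ft_force: [0.1, -0.2, -1.6]
grip_width: 0.029
```

```bash
python3 - <<'E'
from h import *
where();plan(tr(-2.5,0.6,186),RTY)
E
```

```text
trough [  0.3  -1.6 196.5] rv err deg [ 0.03 -0.07  0.11] F trough [-0.7 -0.2 -1.5] w 29.0 t 19.43
n 1 dp cm [ 0.28  0.22 -1.05] rv [ 0.0006 -0.0013  0.0019] | per row [0.284, 0.222, -1.046] [0.0006, -0.0013, 0.0019] t 19.43 F [ 0.1 -0.2 -1.6] w 29.0
```

Emit:
play_rows --travel '[[0.05, 0.22, -0.5], [0.15, 0.05, -0.5], [0, 0, 0], [0, 0, 0]]' --rotation '[[0, 0, 0.002], [0, 0, 0], [0, 0, 0], [0, 0, 0]]' --claw '[2, 2, 2, 2]'

```text
time_s: 19.77
position: [0.5159, 0.035, 0.2198]
tool_rot: [[0.5, 0.866, -0.007], [-0.004, -0.005, -1.0], [-0.866, 0.5, 0.001]]
ft_force: [0.3, -0.4, -1.3]
grip_width: 0.029
```

```bash
python3 - <<'E'
from h import *
where();plan(tr(-2.5,0.6,150),RTY);c,o,im=shot("wi2");crop(im,220,100,200,160,4,"wi2c")
im=env.get_image("scene");crop(im,255,200,140,130,4.5,"wi2s")
E
```

```text
trough [ -2.7   1.1 186.7] rv err deg [ 0.06  0.01 -0.01] F trough [-0.4 -0.4 -1.3] w 29.0 t 19.77
n 1 dp cm [ 1.85 -0.06 -3.17] rv [ 0.0011  0.0002 -0.0001] | per row [1.847, -0.059, -3.168] [0.0011, 0.0002, -0.0001] t 19.77 F [ 0.3 -0.4 -1.3] w 29.0
```

View pics/wi2.png

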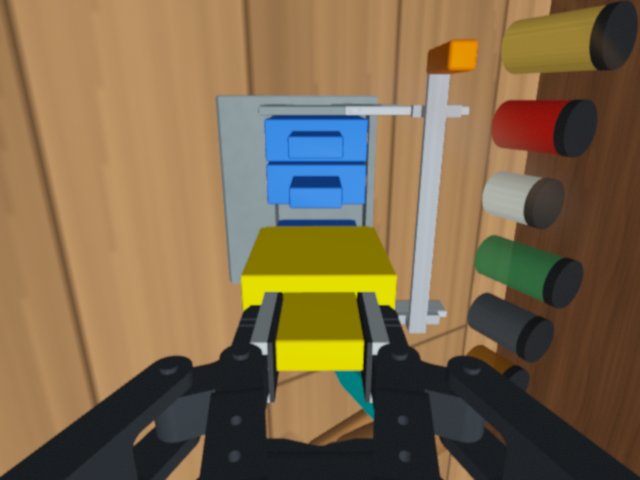

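View pics/wi2s.png

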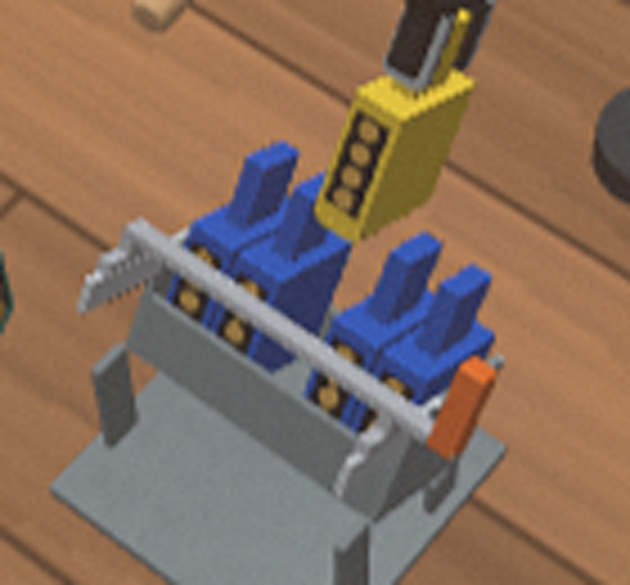

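Emit:
play_rows --travel '[[0.4, -0.05, -0.7], [0.45, 0, -0.8], [0.45, 0, -0.8], [0.2, 0, -0.4], [0, 0, 0], [0, 0, 0]]' --rotation '[[0, 0, 0], [0, 0, 0], [0, 0, 0], [0, 0, 0], [0, 0, 0], [0, 0, 0]]' --claw '[2, 2, 2, 2, 2, 2]'

```text
time_s: 20.37
position: [0.5326, 0.0343, 0.1895]
tool_rot: [[0.5, 0.866, -0.007], [-0.004, -0.006, -1.0], [-0.866, 0.5, 0.001]]
ft_force: [-0.8, 0.5, -1.6]
grip_width: 0.0289
```

```bash
python3 - <<'E'
from h import *
where();plan(tr(-2.5,0.6,150),RTY);c,o,im=shot("wi3")
E
```

```text
trough [ -3.3   0.5 152. ] rv err deg [ 0.06 -0.02  0.  ] F trough [-1.5  0.5 -1. ] w 28.9 t 20.37
n 1 dp cm [ 0.17  0.01 -0.13] rv [ 0.001  -0.0004  0.0001] | per row [0.172, 0.01, -0.135] [0.001, -0.0004, 0.0001] t 20.37 F [-0.8  0.5 -1.6] w 28.9
```

View pics/wi3.png

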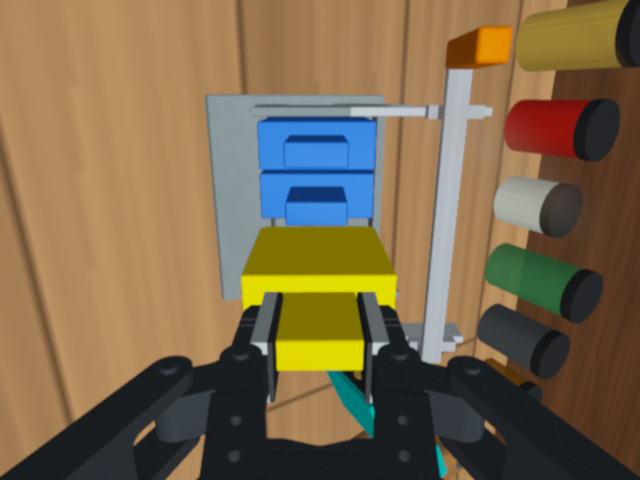

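Emit:
play_rows --travel '[[0.35, 0.01, -0.35], [0.25, 0, -0.43], [0.25, 0, -0.43], [0.25, 0, -0.43], [0, 0, 0]]' --rotation '[[0.001, 0, 0], [0, 0, 0], [0, 0, 0], [0, 0, 0], [0, 0, 0]]' --claw '[2, 2, 2, 2, 2]'

```text
time_s: 20.83
position: [0.5449, 0.0344, 0.1724]
tool_rot: [[0.501, 0.865, -0.007], [-0.004, -0.006, -1.0], [-0.865, 0.501, 0.0]]
ft_force: [-0.4, 0.2, -2.3]
grip_width: 0.0289
```

```bash
python3 - <<'E'
from h import *
where();plan(tr(-2.5,0.6,79),RTY)
E
```

```text
trough [ -1.3   0.6 131.1] rv err deg [0.02 0.09 0.01] F trough [-1.5  0.2 -1.8] w 28.9 t 20.83
n 2 dp cm [ 2.5  -0.02 -4.57] rv [0.0003 0.0015 0.0002] | per row [1.249, -0.009, -2.285] [0.0002, 0.0008, 0.0001] t 20.83 F [-0.4  0.2 -2.3] w 28.9
```

Emit:
play_rows --travel '[[0.25, 0, -0.5], [0.3, 0, -0.54], [0.3, 0, -0.52], [0.3, 0, -0.52], [0.3, 0, -0.52], [0.3, 0, -0.52], [0.3, 0, -0.52], [0, 0, 0]]' --rotation '[[0, 0, 0], [0, 0, 0], [0, 0, 0], [0, 0, 0], [0, 0, 0], [0, 0, 0], [0, 0, 0], [0, 0, 0]]' --claw '[2, 2, 2, 2, 2, 2, 2, 2]'

```text
time_s: 21.5
position: [0.5677, 0.0344, 0.1314]
tool_rot: [[0.501, 0.866, -0.007], [-0.004, -0.006, -1.0], [-0.866, 0.501, 0.0]]
ft_force: [0.1, -0.3, -1.2]
grip_width: 0.0284
```

```bash
python3 - <<'E'
from h import *
where();plan(tr(-2.5,0.6,79),RTY)
E
```

```text
trough [-2.   0.8 84.2] rv err deg [0.02 0.05 0.01] F trough [-0.5 -0.3 -1.1] w 28.4 t 21.5
n 1 dp cm [ 0.22 -0.02 -0.48] rv [0.0003 0.0009 0.0002] | per row [0.218, -0.017, -0.478] [0.0003, 0.0009, 0.0002] t 21.5 F [ 0.1 -0.3 -1.2] w 28.4
```

Down to 84 with no contact; pressing gently home.

Emit:
play_rows --travel '[[0.15, 0, -0.3], [0.15, 0, -0.3], [0.1, 0, -0.25], [0.1, 0, -0.2]]' --rotation '[[0, 0, 0], [0, 0, 0], [0, 0, 0], [0, 0, 0]]' --claw '[2, 2, 2, 2]'

```text
time_s: 21.83
position: [0.5692, 0.035, 0.1264]
tool_rot: [[0.503, 0.864, -0.005], [-0.004, -0.003, -1.0], [-0.864, 0.503, 0.002]]
ft_force: [-20.2, -4.3, 20.0]
grip_width: 0.0287
```

```bash
python3 - <<'E'
from h import *
where()
E
```

```text
trough [-3.2  1.4 79.1] rv err deg [ 0.12  0.23 -0.13] F trough [-7.4 -4.4 27.4] w 28.7 t 21.83
```

Emit:
play_rows --travel '[[-0.05, -0.06, 0.1], [0, 0, 0], [0, 0, 0]]' --rotation '[[0, 0, 0], [0, 0, 0], [0, 0, 0]]' --claw '[2, 2, 2]'

```text
time_s: 22.08
position: [0.5685, 0.0344, 0.1291]
tool_rot: [[0.506, 0.862, -0.005], [-0.005, -0.003, -1.0], [-0.862, 0.506, 0.003]]
ft_force: [-0.5, -0.4, -2.4]
grip_width: 0.0287
```

```bash
python3 - <<'E'
from h import *
where()
E
```

```text
trough [-2.5  0.8 81.8] rv err deg [ 0.16  0.41 -0.13] F trough [-1.6 -0.4 -1.9] w 28.7 t 22.08
```

Emit:
play_rows --travel '[[0.05, 0, -0.2], [0.05, 0, -0.15], [0, 0, 0]]' --rotation '[[0.002, 0.006, -0.002], [0, 0, 0], [0, 0, 0]]' --claw '[2, 2, 2]'

```text
time_s: 22.33
position: [0.5692, 0.0346, 0.1266]
tool_rot: [[0.501, 0.865, -0.006], [-0.004, -0.005, -1.0], [-0.865, 0.501, 0.001]]
ft_force: [-0.0, 0.0, -1.4]
grip_width: 0.0286
```

```bash
python3 - <<'E'
from h import *
where()
E
```

```text
trough [-3.1  1.  79.2] rv err deg [ 0.05  0.09 -0.03] F trough [-0.7  0.  -1.2] w 28.6 t 22.33
```

Emit:
play_rows --travel '[[0, 0, 0], [0, 0, 0], [0, 0, 0], [0, 0, 0], [0, 0, 0]]' --rotation '[[0, 0, 0], [0, 0, 0], [0, 0, 0], [0, 0, 0], [0, 0, 0]]' --claw '[3.2, 3.6, 4.2, 5, 5]'

```text
time_s: 22.75
position: [0.5706, 0.0344, 0.126]
tool_rot: [[0.502, 0.865, -0.007], [-0.004, -0.005, -1.0], [-0.865, 0.502, 0.001]]
ft_force: [0.6, 1.1, 0.1]
grip_width: 0.05
```

Emit:
play_rows --travel '[[-0.5, 0, 0.87], [-1, 0, 1.74], [-1.3, 0, 2.3], [-1.3, 0, 2.3], [-1.3, 0, 2.3], [-0.7, 0, 1.2], [0, 0, 0], [0, 0, 0]]' --rotation '[[0, 0, 0], [0, 0, 0], [0, 0, 0], [0, 0, 0], [0, 0, 0], [0, 0, 0], [0, 0, 0], [0, 0, 0]]' --claw '[5, 5, 5.5, 6, 6, 6, 6, 6]'

```text
time_s: 23.42
position: [0.5043, 0.0345, 0.2396]
tool_rot: [[0.502, 0.865, -0.008], [-0.005, -0.006, -1.0], [-0.865, 0.502, 0.002]]
ft_force: [-0.2, -0.1, -0.5]
grip_width: 0.0601
```

```bash
python3 - <<'E'
from h import *
where();c,o,im=shot("wr5");crop(im,230,150,140,115,5.5,"wr5b")
im=env.get_image("scene");crop(im,255,200,140,130,4.5,"wr5s")
E
```

```text
trough [ -2.8   0.4 209.6] rv err deg [0.1  0.11 0.04] F trough [-0.4 -0.1 -0.4] w 60.1 t 23.42
```

View pics/wr5.png

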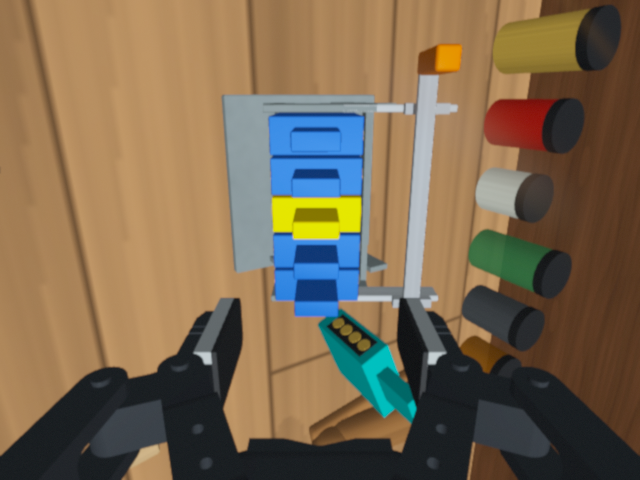

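View pics/wr5b.png

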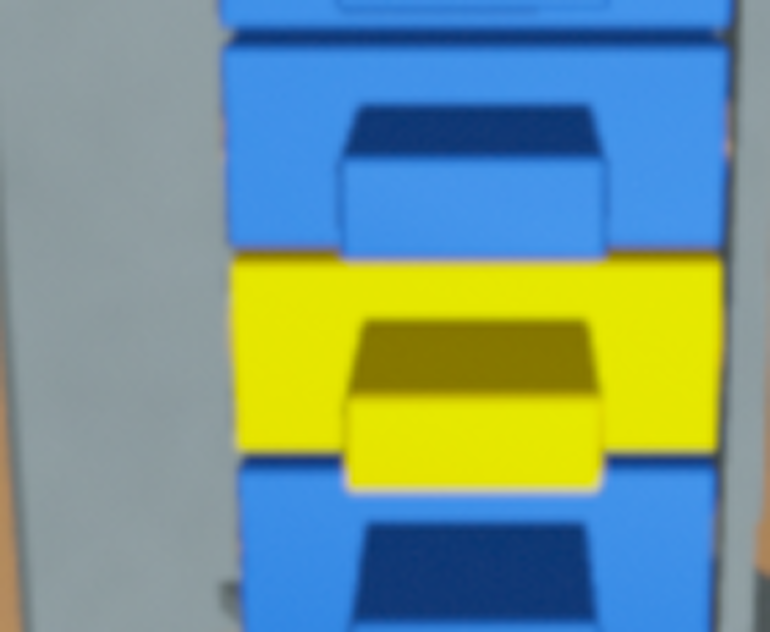

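View pics/wr5s.png

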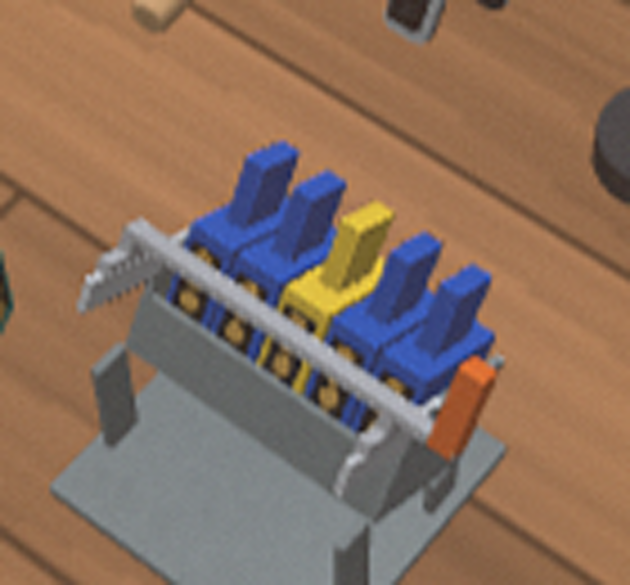

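```bash
python3 - <<'E'
from h import *
plan(tr(68.5,101.5,160),RTY)
c,o,im=load("wr5");s=lambda X,Y:(230+(X+.5)/5.5-.5,150+(Y+.5)/5.5-.5)
for a in [(345,395),(602,395),(347,490),(600,490),(340,156),(605,156)]:print(onh(c,*s(*a),106).round(1))
for a in [(230,258),(724,258),(238,450),(720,450),(230,247),(240,463)]:print(onh(c,*s(*a),70).round(1))
E
```

```text
n 4 dp cm [ 8.71 10.04 -0.62] rv [ 0.0014 -0.      0.0005] | per row [2.176, 2.51, -0.155] [0.0003, -0.0, 0.0001] t 23.52 F [-0.   0.7  0.4] w 60.1
[-19.    6.2 106. ]
[ 10.6   6.2 106. ]
[-19.   -5.4 106. ]
[ 10.6  -5.4 106. ]
[-19.  34. 106.]
[ 10.5  34.1 106. ]
[-36.   13.7  70. ]
[28.1 13.7 70. ]
[-35.9 -12.6  70. ]
[ 28.4 -12.5  70. ]
[-35.9  15.1  70. ]
[-35.7 -14.4  70. ]
```

Emit:
play_rows --travel '[[2, 2.3, 0], [2.2, 2.5, 0], [2.2, 2.5, 0], [1.6, 1.9, -0.3], [0.4, 0.5, 0], [0, 0, 0], [0, 0, 0]]' --rotation '[[0, 0, 0], [0, 0, 0], [0, 0, 0], [0, 0, 0], [0, 0, 0], [0, 0, 0], [0, 0, 0]]' --claw '[6, 6, 6, 6, 6, 6, 6]'

```text
time_s: 24.1
position: [0.5919, 0.1355, 0.2253]
tool_rot: [[0.488, 0.873, -0.01], [-0.007, -0.008, -1.0], [-0.873, 0.488, 0.002]]
ft_force: [-0.4, -0.8, -0.1]
grip_width: 0.06
```

```bash
python3 - <<'E'
from h import *
where();plan(tr(68.5,101.5,130),RTY)
E
```

```text
trough [ 65.3 102.  153.7] rv err deg [ 0.09 -0.8   0.19] F trough [-0.4 -0.8  0.1] w 60.0 t 24.1
n 1 dp cm [ 1.46 -0.06 -1.89] rv [ 0.0016 -0.0139  0.0032] | per row [1.464, -0.061, -1.894] [0.0016, -0.0139, 0.0032] t 24.1 F [-0.4 -0.8 -0.1] w 60.0
```

Emit:
play_rows --travel '[[0.9, 0, -0.9], [0.9, 0, -1.4], [0.8, 0, -1.4], [0.7, 0, -1.2], [0.3, 0, -0.5], [0, 0, 0], [0, 0, 0]]' --rotation '[[0.002, -0.014, 0.003], [0, 0, 0], [0, 0, 0], [0, 0, 0], [0, 0, 0], [0, 0, 0], [0, 0, 0]]' --claw '[6, 6, 6, 6, 5, 4, 4]'

```text
time_s: 24.68
position: [0.6252, 0.1286, 0.168]
tool_rot: [[0.497, 0.868, -0.013], [-0.007, -0.011, -1.0], [-0.868, 0.497, 0.001]]
ft_force: [0.5, 0.3, 0.3]
grip_width: 0.0402
```

```bash
python3 - <<'E'
from h import *
where();plan(tr(68.5,101.5,85),RTY);c,o,im=shot("wh4")
E
```

```text
trough [65.5 95.4 87.5] rv err deg [ 0.03 -0.22  0.34] F trough [0.6 0.3 0. ] w 40.2 t 24.68
n 1 dp cm [ 0.39  0.61 -0.07] rv [ 0.0005 -0.0038  0.0059] | per row [0.387, 0.606, -0.067] [0.0005, -0.0038, 0.0059] t 24.68 F [0.5 0.3 0.3] w 40.2
```

View pics/wh4.png

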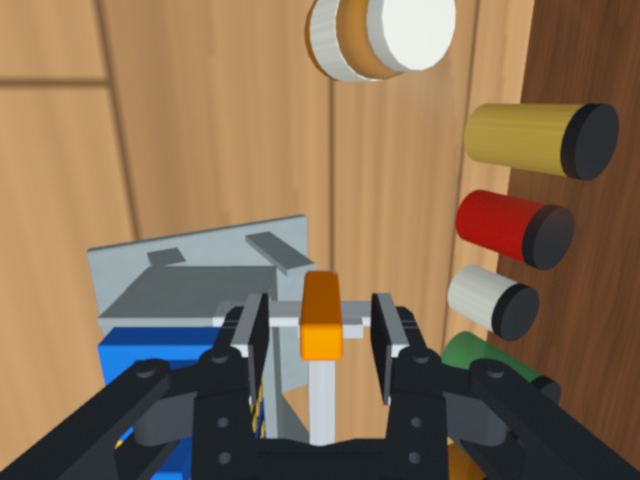

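Emit:
play_rows --travel '[[0, 0.6, -0.1], [0, 0.2, 0], [0, 0, 0], [0, 0, 0], [0, 0, 0], [0, 0, 0], [0, 0, 0]]' --rotation '[[0, -0.004, 0.006], [0, 0, 0], [0, 0, 0], [0, 0, 0], [0, 0, 0], [0, 0, 0], [0, 0, 0]]' --claw '[4, 4, 2, 0, 0, 0, 0]' --squeeze 40

```text
time_s: 25.32
position: [0.6247, 0.1374, 0.1702]
tool_rot: [[0.504, 0.864, -0.006], [-0.004, -0.005, -1.0], [-0.864, 0.504, 0.001]]
ft_force: [0.4, -0.2, -1.1]
grip_width: 0.0134
```

```bash
python3 - <<'E'
from h import *
where()
E
```

```text
trough [ 66.1 104.2  89.6] rv err deg [ 0.04  0.27 -0.06] F trough [-0.2 -0.2 -1.2] w 13.4 t 25.32
```

Emit:
play_rows --travel '[[-0.52, 0, -0.3], [-0.52, 0, -0.3], [-0.52, 0, -0.3], [-0.52, 0, -0.3], [-0.52, 0, -0.3], [-0.52, 0, -0.3], [-0.52, 0, -0.3], [0, 0, 0]]' --rotation '[[0, 0, 0], [0, 0, 0], [0, 0, 0], [0, 0, 0], [0, 0, 0], [0, 0, 0], [0, 0, 0], [0, 0, 0]]' --claw '[0, 0, 0, 0, 0, 0, 0, 0]'

```text
time_s: 25.98
position: [0.5883, 0.1376, 0.1493]
tool_rot: [[0.514, 0.858, -0.006], [-0.003, -0.005, -1.0], [-0.858, 0.514, -0.0]]
ft_force: [4.6, 2.1, -3.8]
grip_width: 0.0134
```

```bash
python3 - <<'E'
from h import *
where()
E
```

```text
trough [ 24.2 104.2  89.8] rv err deg [-0.02  0.93 -0.07] F trough [ 2.1  2.2 -5.6] w 13.4 t 25.98
```

Emit:
play_rows --travel '[[-0.3, 0, -0.17], [-0.3, 0, -0.17], [-0.4, 0, -0.23]]' --rotation '[[0, 0.016, 0], [0, 0, 0], [0, 0, 0]]' --claw '[0, 0, 0]'

```text
time_s: 26.23
position: [0.5881, 0.1376, 0.1494]
tool_rot: [[0.524, 0.852, -0.006], [-0.001, -0.006, -1.0], [-0.852, 0.524, -0.002]]
ft_force: [27.0, 2.5, -5.1]
grip_width: 0.0131
```

```bash
python3 - <<'E'
from h import *
where()
E
```

```text
trough [ 24.  104.2  89.9] rv err deg [-0.11  1.59 -0.05] F trough [ 20.8   2.7 -18. ] w 13.1 t 26.23
```

Emit:
play_rows --travel '[[-0.7, 0, -0.4], [-0.7, 0, -0.4], [0, 0, 0]]' --rotation '[[0, 0.02, 0], [0, 0.02, 0], [0, 0, 0]]' --claw '[0, 0, 0]'

```text
time_s: 26.48
position: [0.589, 0.1377, 0.1496]
tool_rot: [[0.523, 0.852, -0.007], [0.001, -0.008, -1.0], [-0.852, 0.523, -0.005]]
ft_force: [-5.9, 2.0, 1.8]
grip_width: 0.0132
```

```bash
python3 - <<'E'
from h import *
where()
E
```

```text
trough [ 24.9 104.3  89.7] rv err deg [-0.27  1.53 -0.02] F trough [-4.2  2.   4.5] w 13.2 t 26.48
```

Emit:
play_rows --travel '[[-0.4, 0, -0.23], [-0.3, 0, -0.17], [-0.1, 0, -0.06], [-0.1, 0, -0.06], [0, 0, 0], [0, 0, 0]]' --rotation '[[0, 0.01, 0], [0, 0, 0], [0, 0, 0], [0, 0, 0], [0, 0, 0], [0, 0, 0]]' --claw '[0, 0, 2, 4, 5, 5]'

```text
time_s: 26.98
position: [0.5849, 0.1375, 0.1479]
tool_rot: [[0.529, 0.849, -0.006], [0.001, -0.008, -1.0], [-0.849, 0.529, -0.005]]
ft_force: [-0.8, 0.5, -1.0]
grip_width: 0.0497
```

Emit:
play_rows --travel '[[-0.5, 0, 0.87], [-1, 0, 1.74], [-1.3, 0, 2.3], [-1.5, -2, 2.3], [-2, -3.5, 0.8], [-1, -3, 0], [0, -2, 0], [0, 0, 0], [0, 0, 0]]' --rotation '[[0, 0, 0], [0, 0, 0], [0, 0, 0], [0, 0.01, 0], [0, 0.01, 0], [0, 0, 0], [0, 0, 0], [0, 0, 0], [0, 0, 0]]' --claw '[5, 5, 5, 5, 5, 5, 5, 5, 5]'

```text
time_s: 27.73
position: [0.5023, 0.0313, 0.235]
tool_rot: [[0.512, 0.859, -0.001], [0.002, -0.002, -1.0], [-0.859, 0.512, -0.003]]
ft_force: [-0.1, -0.5, 0.1]
grip_width: 0.0501
```

```bash
python3 - <<'E'
from h import *
where();c,o,im=shot("wr6");crop(im,250,20,190,150,4,"wr6a")
im=env.get_image("scene");cv2.imwrite("pics/s6.png",im[:,:,::-1]);crop(im,255,220,130,130,4.6,"c6")
E
```

```text
trough [ -6.8  -2.8 206.6] rv err deg [-0.15  0.79 -0.36] F trough [ 0.  -0.5  0.1] w 50.1 t 27.73
```

View pics/wr6.png

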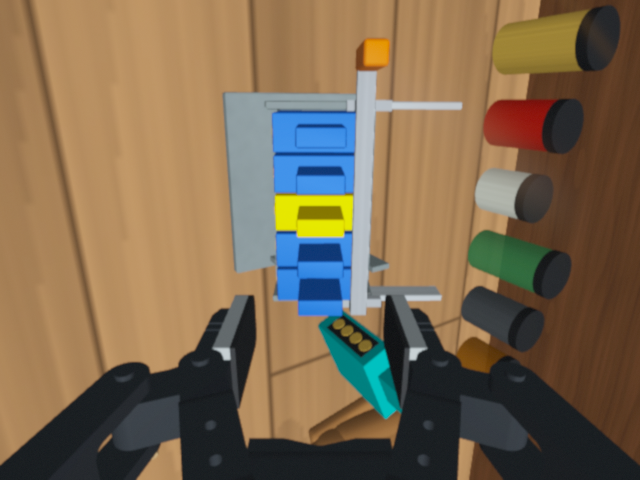

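View pics/c6.png

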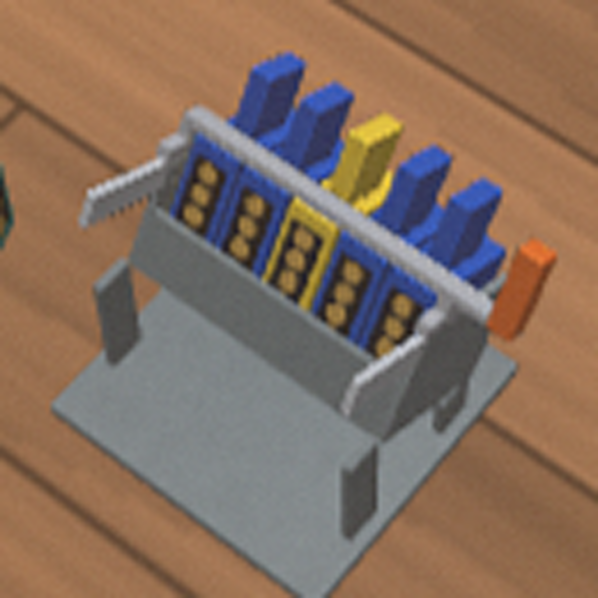

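View pics/wr6a.png

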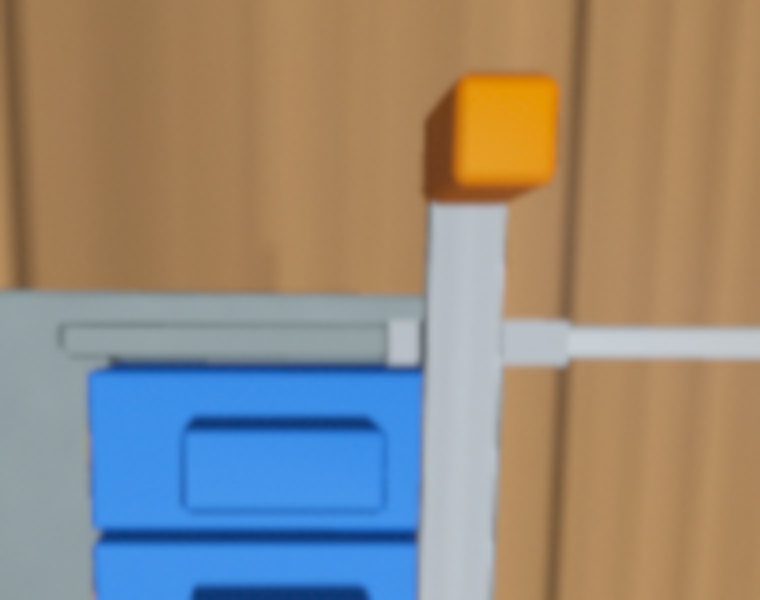

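View pics/s6.png

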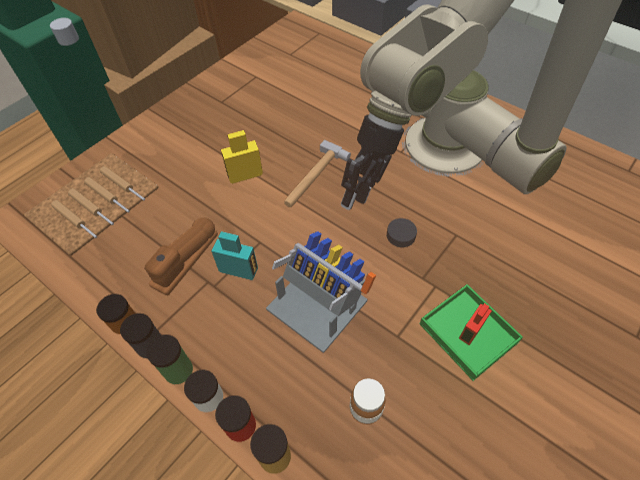

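```bash
python3 - <<'E'
from h import *
c,o,im=load("wr6");s=lambda X,Y:(250+(X+.5)/4-.5,20+(Y+.5)/4-.5)
for a in[(456,75),(557,73),(555,185),(454,185)]:print(onh(c,*s(*a),117).round(1))
c2,o2,im2=load("wr1");s=lambda X,Y:(255+(X+.5)/5-.5,25+(Y+.5)/5-.5)
for a in[(537,68),(657,66),(655,195),(535,195)]:print("init",onh(c2,*s(*a),117).round(1))
c3,o3,im3=load("wr5")
h=cv2.cvtColor(im3,cv2.COLOR_RGB2HSV)
for n in("wr1","wr3","wr5","wr6"):
    c,o,im=load(n);h=cv2.cvtColor(im,cv2.COLOR_RGB2HSV)
    m=cv2.inRange(h,(10,180,200),(22,255,255));m[120:]=0
    k,l,st,ce=cv2.connectedComponentsWithStats(m);j=1+np.argmax(st[1:,4]);print(n,ce[j].round(1),st[j],onh(c,*ce[j],117).round(1))
E
```

```text
[ 17.8 107.8 117. ]
[ 31.  108.2 117. ]
[ 31.5  94.6 117. ]
[ 18.   94.5 117. ]
init [ 21.  107.6 117. ]
init [ 34.4 107.9 117. ]
init [ 34.9  94.7 117. ]
init [ 21.3  94.6 117. ]
wr1 [374.1  50.5] [363  38  24  26 584] [ 28.  101.4 117. ]
wr3 [444.2  64.9] [431  52  27  27 676] [ 67.1 101.4 117. ]
wr5 [448.7  57.3] [437  45  25  26 604] [ 67.2 101.4 117. ]
wr6 [376.6  51.9] [365  39  25  27 640] [ 24.9 101.4 117. ]
```

The vision check puts the handle 3 mm further shut than at the start. I'll confirm it is fully home by pushing it with one open finger, so that letting go can't drag it back.

```bash
python3 - <<'E'
from h import *
plan(tr(25,102,150),RTY)
E
```

```text
n 3 dp cm [ 5.62 10.35 -3.27] rv [-0.0027  0.0134 -0.008 ] | per row [1.872, 3.45, -1.091] [-0.0009, 0.0045, -0.0027] t 27.83 F [-0.1  1.2 -0.2] w 50.3
```

Emit:
play_rows --travel '[[1.4, 2.6, 0], [1.4, 2.8, -0.8], [1.4, 2.7, -1], [1.1, 1.8, -1], [0.3, 0.6, -0.5], [0, 0, 0], [0, 0, 0]]' --rotation '[[0, 0.007, -0.004], [0, 0.006, -0.004], [0, 0, 0], [0, 0, 0], [0, 0, 0], [0, 0, 0], [0, 0, 0]]' --claw '[5, 5, 5, 5, 5, 5, 5]'

```text
time_s: 28.42
position: [0.5599, 0.1497, 0.1993]
tool_rot: [[0.5, 0.866, -0.0], [0.002, -0.002, -1.0], [-0.866, 0.5, -0.003]]
ft_force: [0.5, 0.1, 0.6]
grip_width: 0.0501
```

```bash
python3 - <<'E'
from h import *
where();plan(tr(22,102,90),RTY)
E
```

```text
trough [ 24.5 116.  147.3] rv err deg [-0.15 -0.02 -0.39] F trough [0.7 0.1 0.3] w 50.1 t 28.42
n 2 dp cm [ 2.64 -1.42 -5.08] rv [-0.0027 -0.0004 -0.0067] | per row [1.32, -0.711, -2.542] [-0.0013, -0.0002, -0.0034] t 28.42 F [0.5 0.1 0.6] w 50.1
```

Emit:
play_rows --travel '[[0.3, -0.8, -0.5], [0.6, -0.5, -1.1], [0.7, 0, -1.3], [0.7, 0, -1.3], [0.3, 0, -0.5], [0, 0, 0], [0, 0, 0]]' --rotation '[[-0.002, 0, -0.006], [0, 0, 0], [0, 0, 0], [0, 0, 0], [0, 0, 0], [0, 0, 0], [0, 0, 0]]' --claw '[5, 5, 5, 5, 5, 4, 3.4]'

```text
time_s: 29.0
position: [0.5863, 0.1316, 0.1524]
tool_rot: [[0.502, 0.865, -0.01], [-0.005, -0.008, -1.0], [-0.865, 0.502, 0.0]]
ft_force: [0.5, 0.1, 0.1]
grip_width: 0.0339
```

```bash
python3 - <<'E'
from h import *
where();plan(tr(22,102,88),RTY)
E
```

```text
trough [24.  98.2 93.4] rv err deg [0.03 0.16 0.17] F trough [ 0.5  0.1 -0.2] w 33.9 t 29.0
n 1 dp cm [ 0.1   0.38 -0.57] rv [0.0005 0.0028 0.0031] | per row [0.097, 0.383, -0.572] [0.0005, 0.0028, 0.0031] t 29.0 F [0.5 0.1 0.1] w 33.9
```

Emit:
play_rows --travel '[[-0.35, 0.1, -0.2], [-0.35, 0, -0.2], [-0.35, 0, -0.2], [-0.3, 0, -0.17], [-0.3, 0, -0.17], [-0.3, 0, -0.17], [-0.4, 0, -0.23]]' --rotation '[[0, 0.002, 0.003], [0, 0, 0], [0, 0, 0], [0, 0, 0], [0, 0, 0], [0, 0, 0], [0, 0, 0]]' --claw '[3.4, 3.4, 3.4, 3.4, 3.4, 3.4, 3.4]'

```text
time_s: 29.58
position: [0.5751, 0.1319, 0.1523]
tool_rot: [[0.54, 0.842, -0.008], [-0.003, -0.008, -1.0], [-0.842, 0.54, -0.002]]
ft_force: [18.8, 0.8, -0.8]
grip_width: 0.034
```

```bash
python3 - <<'E'
from h import *
where()
E
```

```text
trough [14.3 98.3 98.9] rv err deg [-0.07  2.68  0.06] F trough [ 15.8   1.  -10.1] w 34.0 t 29.58
```

Emit:
play_rows --travel '[[0.4, 0, 0.23], [0.2, 0, 0.12], [-0.4, 0, 0.8], [-1, 0, 1.74], [-1.3, 0, 2.3], [-1.3, 0, 2.3], [-2, -2, 1], [-2, -3, 0], [-1, -2, 0], [0, -1, 0], [0, 0, 0], [0, 0, 0]]' --rotation '[[0, 0, 0], [0, 0.02, 0], [0, 0.02, 0], [0, 0, 0], [0, 0, 0], [0, 0, 0], [0, 0, 0], [0, 0, 0], [0, 0, 0], [0, 0, 0], [0, 0, 0], [0, 0, 0]]' --claw '[3.6, 3.6, 3.6, 3.6, 4, 5, 5, 5, 5, 5, 5, 5]'

```text
time_s: 30.58
position: [0.483, 0.0518, 0.2448]
tool_rot: [[0.511, 0.859, -0.003], [-0.002, -0.002, -1.0], [-0.859, 0.511, 0.0]]
ft_force: [-0.2, -0.1, 0.6]
grip_width: 0.05
```

```bash
python3 - <<'E'
from h import *
where();c,o,im=shot("wr7")
h=cv2.cvtColor(im,cv2.COLOR_RGB2HSV);m=cv2.inRange(h,(10,180,200),(22,255,255));m[160:]=0
k,l,st,ce=cv2.connectedComponentsWithStats(m);j=1+np.argmax(st[1:,4]);print(ce[j].round(1),st[j],onh(c,*ce[j],117).round(1))
im=env.get_image("scene");cv2.imwrite("pics/s7.png",im[:,:,::-1])
S0=cv2.imread("pics/scene0.png");d=np.abs(im[:,:,::-1].astype(int)-S0).max(2);cv2.imwrite("pics/d7.png",(np.clip(d*3,0,255)).astype(np.uint8))
im=env.get_image("side");crop(im,150,180,180,260,2.3,"side7")
E
```

```text
trough [-18.7  17.6 224.8] rv err deg [ 0.01  0.76 -0.23] F trough [ 0.1 -0.1  0.6] w 50.0 t 30.58
[390.8  92.8] [380  82  23  23 485] [ 25.  101.3 117. ]
```

View pics/wr7.png

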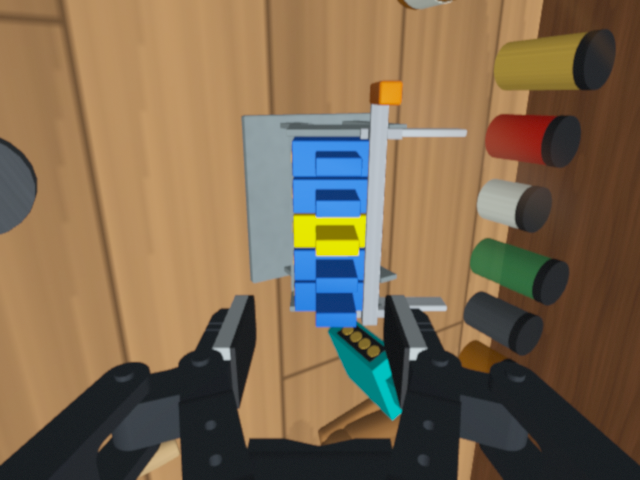

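View pics/d7.png

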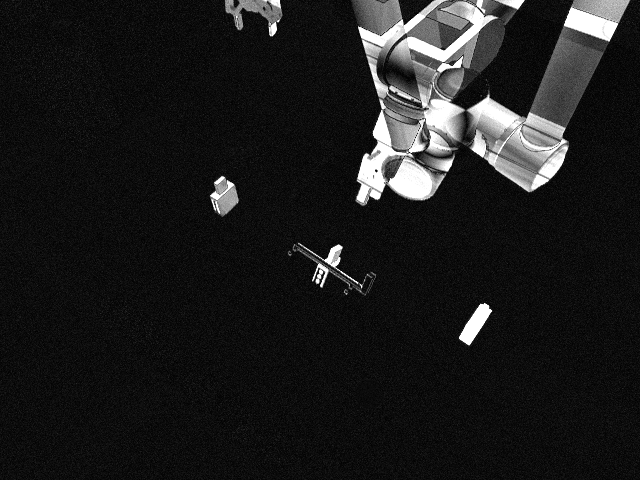

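View pics/side7.png

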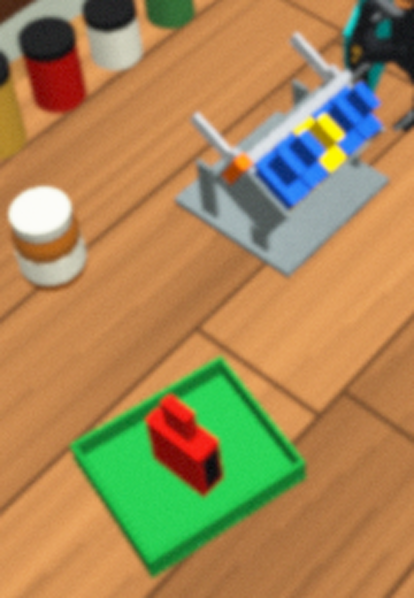

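The difference picture shows change only at the keeper, the yellow cassette's old and new places, and the red cassette at (475,325). The blue cassettes and bystanders show none. The handle stayed at 25.0 after the extra push, against 24.9 before it, so I'm handing in.

```bash
python3 - <<'E'
from rig import env
print(env.close_job())
E
```

```text
the job is handed in; nothing more can be done
None
```

I slid the keeper back, stood the empty red cassette upright in the middle of the green tray, and set the full yellow cassette home between its blue neighbours. I then slid the keeper shut and handed the job in at about 31 s of the 69 s allowed.

**Checks that passed:**
- **Yellow cassette:** it sits level with its neighbours and within about 0.4 mm of the middle of the gap.
- **Keeper shut:** the handle did not move (24.9 to 25.0 mm) when I pushed it again with about 16 N, so it is against its stop.
- **Nothing else moved:** comparing the scene picture with the first one shows only the keeper, the red cassette and the yellow cassette changed. The blue cassettes, tin, jar, hammer and last did not.
- **Force:** the highest wrist force I read was about 65 N, when pushing the keeper against its back stop. I only read it at the end of each move.

**Checks that disagreed:**
- **Keeper stroke:** by camera it was about 42–43 mm, not the nominal 45 mm. By arm position it was about 45 mm, and it stopped firmly under about 45 N, so I took it as fully back.
- **Keeper at the start:** it seemed to stand about 3 mm open before I touched it. It is now further shut than that.

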